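# Recover the mixing balls from the pour pots and switch the washer over

## Task

Some of the three covered grey pots still hold a loose steel mixing ball: lifting them in turn tells by their weight which. Tip the ball of every loaded pot out through its front flap into the washer's steel pan, but do not tip an empty pot, and stand every pot back upright on the bench where it stood. Only when all the balls are in the pan, move the washer's changeover lever from its near side to upright (off), pause there for a full second, then push it fully over to the far side; do not disturb the other things on the bench.

Things in the scene. Friction and masses are not known exactly. Their poses are not given: they have to be found in the camera images.
- pot_k: one of three identical covered pour pots: grey plastic, black roof with an aluminium strip along its front edge, 46 mm wide (y), 87 long (x), 108 high; origin under its foot. Flat sides at y = -23 and +23 mm, from x = -60 to +27 mm above z = 44 mm; upright back at x = +27; foot x = -25 to +27. The front (-x, roughly towards the robot) slopes outward 45 degrees from the foot to a pouring lip at x = -60, z = 44
- pot_m: second pot, same shape. The mouth above the lip (40 mm wide, 61 high) is closed by a loose hanging aluminium flap, hinged at the roof's front edge (x = -62, z = 106 mm), that swings outward by itself as the pot tips lip down. A ball rolls out over the lip once the pot is tipped forward about 65 degrees. Centre of mass near x = -5 mm
- pot_t: third pot, same shape. Any pot weighs 0.12 to 0.14 kg empty; a loaded one also holds one loose steel ball on its floor, 34 mm across, 0.15 to 0.17 kg. The walls are stiff and may be gripped firmly. Which pots are loaded cannot be seen; each may be anywhere among the three places
- pan_floor (a point): centre of the inner floor of the ball washer's square open steel pan: 162 x 162 mm inside, 41 mm deep, walls 4 mm thick, floor 58 mm above the bench when empty, its axes along the pan's sides. The washer below it is a fixed white box 210 x 210 x 36 mm
- pan (a joint): how far the sprung pan has sunk, m: 0 when empty, about 0.003 with one ball, about 0.0065 with two (stop at 0.012); spring 420 N/m with 0.3 N of preload
- switch_box: fixed grey box of the washer's changeover switch, 130 (x) x 100 (y) x 50 mm; origin at the centre of its underside. On it, in the middle, stands a dark block 70 x 50 x 25 mm; the lever's axle runs along the box's y axis, 72 mm above the origin
- changeover_tip (a point): centre of the black ball knob, 26 mm across, at the end of the changeover lever (a 10 mm steel rod; knob centre 70 mm from the axle)
- changeover (a joint): angle of the changeover lever, rad: 0 = leaning 0.6 rad to the box's -x side (the near side, where it starts), 0.6 = upright, centre off, 1.2 = leaning fully to the box's +x side (the far side, at its stop). It stays where it is left and takes about 1 N at the knob
- tube_block: bystander, leave alone: white foam block 80 x 150 x 30 mm with seven purple-capped tubes standing in it, 110 mm high in all; origin at its underside
- specimen_jar: bystander, leave alone: closed jar 56 mm across, 55 mm high; origin at its underside
- reagent_bottle: bystander, leave alone: closed bottle 64 mm across, 130 mm high; origin at its underside
- small_jar: bystander, leave alone: closed jar 48 mm across, 50 mm high; origin at its underside
- tip_box: bystander, leave alone: blue-grey box 60 x 100 x 50 mm; origin at its underside
- petri_dish: bystander, leave alone: flat dish 80 mm across, 15 mm high; origin at its underside
- marker: bystander, leave alone: pen 120 x 12 x 12 mm lying flat; origin at its underside
- spatula: bystander, leave alone: spatula 160 mm long lying flat; origin at its underside

How it is judged:
By the outcome, as a careful person would: the job done as asked, in the order asked, and still so for the second after the job is handed in, with the robot touching nothing.
It also fails if it takes over 72 s, if anything falls off the work surface, if the arm or the gripper's body presses on something with over 40 N, if the wrist force passes 120 N, or if a joint passes its speed limit or range.

## Robot

A 6-joint arm with a two-finger parallel gripper is mounted at the origin on the work surface. World frame = base frame: x ahead of the robot, y to its left, z up, the work surface at z = 0. Lengths are in mm, angles in rad, forces in N, time in s.
With the tool pointing down it reaches from about 300 to 775 mm from the base axis. Payload 14.6 kg.
Tool frame: the origin (TCP) lies at the very end of the fingers, on their centre line; the grasp point (between the pads) lies manip.grip_depth behind it (manip.grip_depth is the distance from the TCP to the grasp point, in mm); x points along the fingers, z is the direction in which the jaws open and shut, and the axes are right-handed (so a half turn about x gives the same grasp; the last joint's range is limited). The gripper opens to 94 mm and grips with 3 to 60 N. Pads are 16 mm wide; open, the fingers measure 119 mm over their backs; the gripper's body (75 mm by 177 mm) begins 78 mm behind the grasp point.
Start: joints at [1.17, 0.3, 1.521, -0, 1.321, -0.067], TCP at [180.197, 519.633, 205.446] pointing down, gripper open.
Joint ranges: [-3.03, 3.03], [-0.79, 2.21], [0.23, 2.52], [-1.04, 4.18], [0, 3.07], [-2.55, 2.55]. Speed limits (rad/s): [2.22, 2.22, 2.57, 3.14, 3.14, 3.14].

## Interface

Orientations are given as [roll, pitch, yaw] about the fixed x, y, z axes, in that order (R = Rz(yaw) Ry(pitch) Rx(roll)).
In Python, from cell import manip gives the robot as it stands.
- The arm moves only by the tool step_arm, never from a script. Its argument "commands" is one flat list of numbers, 7 for each row, row after row: the shift along the tool's x, y, z in m, then the turn, a rotation vector about the tool's x, y, z in degrees, then the finger opening in m, from 0 to 0.094. A call has 1 to 5 rows; each row shifts and turns the commanded pose from where the row before left it, along the tool's axes as they then stand; what a row does not reach is not made up. A row lasts 1/8 s, in which the tool goes at most 62.5 mm and 10.7 degrees, less where a joint would pass 70% of its speed; a pose out of reach is approached as far as the arm can. A call with a gripper value outside its range is refused whole. The fingers move at their own pace and stop on an object; "squeeze" is the grip in N (left out, the last holds). Time passes only in rows, so rows that do not move let the fingers close. It gives the time, the measured TCP pose, the force and the opening at its end, in the units of the state.
- manip.read_state(): the state, without advancing time (a new reading comes with each control period).
- manip.camera(name): name is "side" or "top"; returns the picture (480x640x3 uint8, red, green, blue); there is no depth.
- manip.camera_model(name): a dict with "intrinsics" (3x3 intrinsics, pixels), "origin" and "orientation" of the camera in the world. Camera axes: x right, y up, looking along -z (the intrinsics and any distortion apply to the point x, -y, -z); pixel columns grow to the right and rows downward; lengths in mm; the calibration is good to about 2 mm. A picture is of the moment at which its call begins. camera_model takes no time and is no camera call.
- manip.sign_off(): hands the job in, once; it reports no verdict.
Trained networks look in the newest picture that a camera, given by its name, has taken for a name from the list of things; names that differ only in an ending like _2 or _b are one class to them, and where a whole thing is asked for, a point or a joint stands for the part that bears it (a point fixed in the world has none). Each returns a list of dicts, best first, with "score" (0 to 1); they miss things now and then, are a little off and sometimes report something else, mostly with a low value. They report only what shows in the picture. A call takes as long as a camera call.
- manip.find_in(thing, camera): "centre" ([row, column] in pixels, amid what is visible of it).
- manip.outline_of(thing, camera): "pixels" (480x640 bool, what is visible of it) and "centre" ([row, column] in pixels, amid what is visible of it).
The state is a dict: "clock": time; "joints": joint angles; "qd": joint speeds; "effort": joint torques, N m; "eef_pos": TCP position; "eef_rot": TCP orientation; "wrist_force": force on the tool from outside, world axes, zero at the start; "moment": the same for the moment, N m; "finger_gap": finger opening in mm.
Only numpy, scipy, OpenCV 4.12 (cv2) and the standard library are available. Lean on these libraries where they do the work, as an engineer would, in place of code of your own. Each camera call takes 0.05 s, during which the arm holds its last target. There are 200 camera calls.

## Working session

There is one attempt and no reset: what is moved stays moved. The work goes in short steps, Python scripts to look and compute and a tool call to move; the robot and the scene stay as the last step left them, time stands still between calls to the robot, and variables do not carry over. Pictures are saved under pics/ and viewed, about 8 in all and at most 12, crops included, and the job is handed in when it is done.

Besides the shell and the picture viewer there is one more tool, called after "Emit:" as name(argument=value, ...), one argument or row to a line, values as JSON. step_arm: Moves the arm, as the interface text tells. Its arguments: {"type":"object","properties":{"commands":{"type":"array"},"squeeze":{"type":"number"}},"required":["commands"]}

```bash
mkdir -p pics; ls; python3 - <<'E'
from cell import manip
import cv2
print(manip.read_state()); print(manip.grip_depth)
for n in("side","top"):
    m=manip.camera_model(n);print(n,m)
    cv2.imwrite(f"pics/{n}0.png",manip.camera(n)[:,:,::-1])
for t in["pot_k","pan","switch_box","changeover_tip","tube_block","specimen_jar","reagent_bottle","small_jar","tip_box","petri_dish","marker","spatula"]:
    for n in("top","side"):
        print(t,n,[(round(d["score"],2),[round(float(c)) for c in d["centre"]]) for d in manip.find_in(t,n)][:4])
E
```

```text
pics
{'clock': 0.0, 'joints': array([ 1.17039454e+00,  3.00474703e-01,  1.52156927e+00, -5.53779625e-07,
        1.32071394e+00, -6.66021878e-02]), 'qd': array([ 0.00030556,  0.00148686, -0.00123858,  0.00195123,  0.0012403 ,
        0.00102759]), 'effort': array([ 6.70731351e-04, -5.31808555e+01, -3.52729261e+01,  7.08063575e-02,
        2.44707201e-02, -1.22315214e-04]), 'eef_pos': array([180.1010772 , 519.39910662, 204.88935743]), 'eef_rot': array([ 3.07545079,  1.56963107, -1.97073766]), 'wrist_force': array([-0.61334483,  0.05663879,  1.20842736]), 'moment': array([-0.00423839, -0.0237133 ,  0.04781585]), 'finger_gap': 94.34014172486401}
18.8
side {'intrinsics': array([[467.13776038,   0.        , 331.61092254],
       [  0.        , 467.13776038, 237.92221015],
       [  0.        ,   0.        ,   1.        ]]), 'origin': array([291.32855061, 744.50065597, 808.31448204]), 'orientation': array([ 8.73870822e-01, -1.89641528e-03, -2.78958790e+00])}
top {'intrinsics': array([[483.49976803,   0.        , 319.70524336],
       [  0.        , 483.49976803, 233.14592349],
       [  0.
[... 547 characters left out ...]
 502]), (0.65, [251, 136]), (0.6, [219, 213])]
changeover_tip side [(0.49, [161, 389])]
tube_block top [(0.8, [158, 310]), (0.32, [182, 148])]
tube_block side [(0.88, [246, 254])]
specimen_jar top [(0.82, [218, 306]), (0.38, [250, 138])]
specimen_jar side [(0.65, [262, 305])]
reagent_bottle top [(0.83, [184, 147])]
reagent_bottle side [(0.88, [365, 198])]
small_jar top [(0.66, [185, 418])]
small_jar side [(0.86, [204, 314])]
tip_box top [(0.93, [174, 219])]
tip_box side [(0.79, [310, 229])]
petri_dish top [(0.57, [249, 137])]
petri_dish side [(0.58, [418, 258])]
marker top [(0.88, [343, 227])]
marker side [(0.85, [363, 398])]
spatula top [(0.96, [334, 467])]
spatula side [(0.66, [215, 442])]
```

View pics/top0.png

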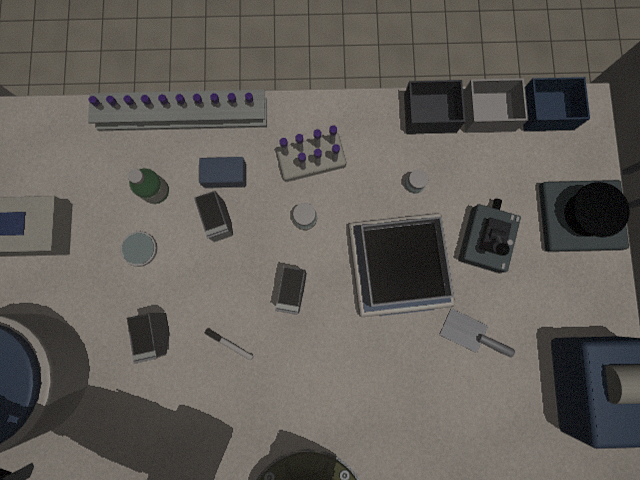

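View pics/side0.png

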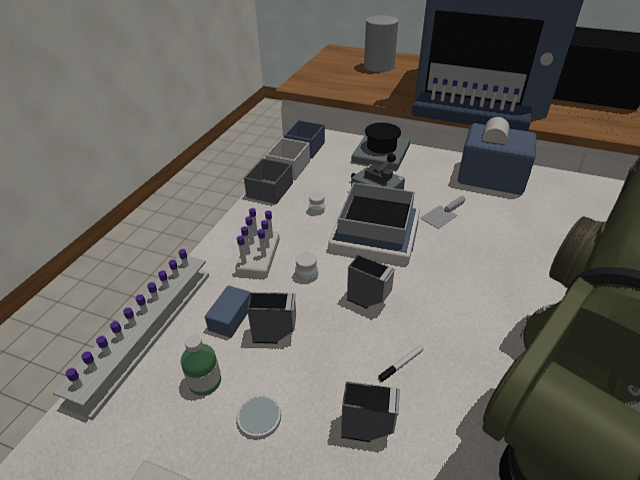

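```bash
cat > h.py <<'E'
from cell import manip
import numpy as np, cv2
from scipy.spatial.transform import Rotation as Ro
from scipy.optimize import minimize
M={n:manip.camera_model(n) for n in("side","top")}
def proj(P,n):
    m=M[n]; R=Ro.from_euler("xyz",m["orientation"]).as_matrix()
    c=(np.atleast_2d(P)-m["origin"])@R; c=c*[1,-1,-1]
    p=c@m["intrinsics"].T; return p[:,:2]/p[:,2:]
def ray(rc,n):
    m=M[n]; R=Ro.from_euler("xyz",m["orientation"]).as_matrix()
    v=np.linalg.solve(m["intrinsics"],[rc[1],rc[0],1])*[1,-1,-1]
    return m["origin"],R@v
def at_z(rc,n,z):
    o,d=ray(rc,n); return o+d*(z-o[2])/d[2]
def box(x0,x1,y0,y1,z0,z1): return np.array([[x,y,z] for x in(x0,x1) for y in(y0,y1) for z in(z0,z1)],float)
POT=np.array([[x,y,z] for x,z in[(-25,0),(27,0),(27,108),(-62,108),(-60,44)] for y in(-23,23)],float)
def place(P,q): return P@Ro.from_euler("z",q[2]).as_matrix().T+[q[0],q[1],0]
def hull(parts,q,n):
    k=np.zeros((480*4,640*4),np.uint8)
    for P in parts:
        cv2.fillConvexPoly(k,cv2.convexHull((proj(place(P,q),n)*4+1.5).astype(np.float32)).round().astype(int),1)
    return cv2.resize(k*255,(640,480),interpolation=cv2.INTER_AREA)/255.
def fit(parts,q0,masks):
    def f(q):
        s=0
        for n,m in masks.items():
            h=hull(parts,q,n); s+=1-np.minimum(h,m).sum()/np.maximum(h,m).sum()
        return s
    best=None
    for dy in(-.3,0,.3):
        q=np.array(q0,float)+[0,0,dy]
        r=minimize(f,q,method="Nelder-Mead",options=dict(initial_simplex=q+np.array([[0,0,0],[15,0,0],[0,15,0],[0,0,.2]]),xatol=.05,fatol=1e-4))
        if best is None or r.fun<best.fun: best=r
    return best.x,best.fun
E
cat > m1.py <<'E'
from h import *
import pickle
D={}
for t in["pot_k","pan","switch_box","changeover_tip"]:
    for n in("top","side"): D[t,n]=manip.outline_of(t,n)
pickle.dump(D,open("D.pkl","wb"))
for k,v in D.items(): print(k,[(round(d["score"],2),np.round(d["centre"]).astype(int).tolist(),int(d["pixels"].sum())) for d in v][:5])
def near(t,n,p):
    return min(D[t,n],key=lambda d:np.hypot(*(d["centre"]-np.array(p))))["pixels"].astype(float)
for name,pt,ps in[("A",(215,214),(315,270)),("B",(288,290),(280,368)),("C",(335,145),(414,367))]:
    mk={"top":near("pot_k","top",pt),"side":near("pot_k","side",ps)}
    g=at_z(pt,"top",60)
    print(name,[np.round(x,3) for x in fit([POT],[g[0]+15,g[1],0],mk)], [np.round(fit([POT],[g[0]+15,g[1],0],{n:mk[n]})[0],2) for n in mk])
img=cv2.imread("pics/top0.png");s=cv2.imread("pics/side0.png")
a=cv2.resize(img[185:285,330:530],(800,400),interpolation=cv2.INTER_CUBIC)
cv2.imwrite("pics/c1.png",np.vstack([a,cv2.resize(s[140:190,340:440],(400,200),interpolation=cv2.INTER_CUBIC).repeat(1,0) if 0 else cv2.resize(s[140:200,340:580],(800,200))]))
E
python3 m1.py
```

```text
('pot_k', 'top') [(0.71, [175, 222], 1364), (0.65, [332, 151], 1735), (0.59, [215, 216], 1243), (0.56, [292, 292], 1066)]
('pot_k', 'side') [(0.94, [280, 366], 1890), (0.83, [317, 272], 2224), (0.82, [412, 366], 2986)]
('pan', 'top') [(0.69, [263, 404], 6729)]
('pan', 'side') [(0.74, [212, 376], 3619), (0.58, [414, 258], 1569), (0.31, [158, 390], 89)]
('switch_box', 'top') [(0.78, [238, 492], 3121)]
('switch_box', 'side') [(0.81, [176, 381], 941), (0.64, [312, 230], 1585)]
('changeover_tip', 'top') [(0.58, [249, 503], 173), (0.51, [343, 230], 395)]
('changeover_tip', 'side') [(0.4, [279, 366], 1986)]
A [array([6.42428e+02, 1.91904e+02, 3.38000e-01]), np.float64(0.117)] [array([6.4273e+02, 1.9292e+02, 3.5000e-01]), array([6.4310e+02, 1.8952e+02, 3.0000e-01])]
B [array([ 4.8234e+02,  1.9403e+01, -2.0400e-01]), np.float64(0.12)] [array([ 4.8297e+02,  2.0170e+01, -2.0000e-01]), array([ 4.8179e+02,  1.7160e+01, -2.1000e-01])]
C [array([3.94166e+02, 3.25567e+02, 1.99000e-01]), np.float64(0.108)] [array([3.9535e+02, 3.2569e+02, 1.8000e-01]), array([3.9364e+02, 3.2371e+02, 2.1000e-01])]
```

View pics/c1.png

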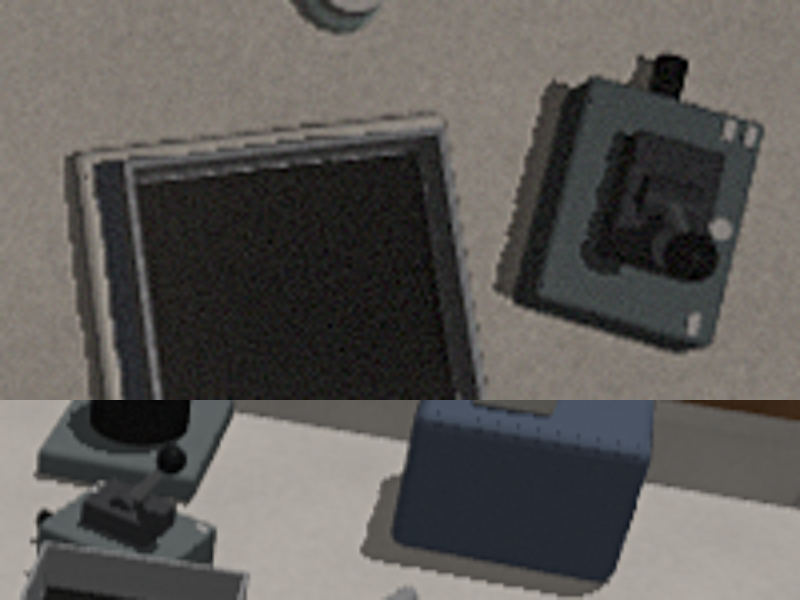

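```bash
cat > m2.py <<'E'
from h import *
import pickle
D=pickle.load(open("D.pkl","rb"))
T={n:D["pan",n][0]["pixels"].astype(float) for n in("top","side")}
g=at_z((263,404),"top",90)
for z0 in(54,36):
    P=[box(-85,85,-85,85,z0,99)]
    print("pan",z0,g,[fit(P,[g[0],g[1],.12],m) for m in(T,{"top":T["top"]},{"side":T["side"]})])
S={n:D["switch_box",n][0]["pixels"].astype(float) for n in("top","side")}
g=at_z((238,490),"top",40)
P=[box(-65,65,-50,50,0,50),box(-35,35,-25,25,50,75)]
print("sw",[fit(P,[g[0],g[1],-.27],m) for m in(S,{"top":S["top"]})])
o1,d1=ray((249,502.5),"top");o2,d2=ray((158,391.6),"side")
s=np.linalg.lstsq(np.array([d1,-d2]).T,o2-o1,rcond=None)[0]
print("knob",o1+d1*s[0],o2+d2*s[1])
for t,n,rc,z in[("tube","top",(158,310),60),("spec","top",(218,306),50),("bottle","top",(184,147),110),("small","top",(182,416),45),("tip","top",(174,220),45),("petri","top",(249,138),12),("marker","top",(343,227),8),("spat","top",(334,467),5)]:
    print(t,at_z(rc,n,z).round())
s=manip.read_state();print(Ro.from_euler("xyz",s["eef_rot"]).as_matrix().round(3))
E
python3 m2.py
```

```text
pan 54 [ 516.94266981 -213.48868132   90.        ] [(array([ 5.19688678e+02, -2.18434478e+02,  7.79101761e-02]), np.float64(0.08299279290318917)), (array([ 5.20792724e+02, -2.16372815e+02,  8.38057395e-02]), np.float64(0.031138558671421346)), (array([ 5.19325061e+02, -2.21915994e+02,  7.24713423e-02]), np.float64(0.02102952943089531))]
pan 36 [ 516.94266981 -213.48868132   90.        ] [(array([ 5.20551332e+02, -2.19789031e+02,  8.57731576e-02]), np.float64(0.1630240089914471)), (array([ 5.20831967e+02, -2.17106775e+02,  8.22825958e-02]), np.float64(0.04013339736765209)), (array([ 5.22433151e+02, -2.39803706e+02,  6.69480875e-02]), np.float64(0.08150346510532236))]
sw [(array([ 5.73163899e+02, -4.18632160e+02, -3.30294165e-01]), np.float64(0.59138434237048)), (array([ 5.73640498e+02, -4.16811547e+02, -3.32660015e-01]), np.float64(0.07008918745633919))]
knob [ 536.56054189 -405.43118773  131.4100187 ] [ 531.18530681 -406.39263452  131.14012691]
tube [759. -22.  60.]
spec [625. -10.  50.]
bottle [694. 320. 110.]
small [ 702. -258.   45.]
tip [731. 181.  45.]
petri [570. 371.  12.]
marker [358. 170.   8.]
spat [ 364. -360.    5.]
[[-0.    -0.945  0.328]
 [-0.     0.328  0.945]
 [-1.    -0.    -0.   ]]
```

```bash
cat > p.py <<'E'
# path helper: pose = (grasp point xyz, yaw of pot frame, tilt forward)
import numpy as np
from scipy.spatial.transform import Rotation as Ro
from cell import manip
GD=18.8
def Rm(yaw,t): # tool axes for pot frame yaw, forward tip t
    R0=np.array([[0,-1,0],[0,0,1],[-1,0,0]],float)
    return (Ro.from_euler("z",yaw)*Ro.from_rotvec([0,-t,0])*Ro.from_matrix(R0))
def tcp(g,yaw,t): R=Rm(yaw,t); return np.array(g)+R.apply([GD,0,0]),R
def cur():
    s=manip.read_state(); return np.array(s["eef_pos"]),Ro.from_euler("xyz",s["eef_rot"])
def rows(frm,to,n,op):
    """straight line + slerp in n rows; prints tool-frame rows"""
    p,R=frm; P,Q=to; w=(R.inv()*Q).as_rotvec()/n
    out=[]; pc=np.array(p,float); Rc=R
    for k in range(n):
        tgt=p+(P-p)*(k+1)/n
        sh=np.round(Rc.inv().apply(tgt-pc)/1000,4); wd=np.round(np.degrees(w),1)
        out+=[*sh,*wd,op]; pc=pc+Rc.apply(sh)*1000; Rc=Rc*Ro.from_rotvec(np.radians(wd))
    print("N",n,"dist",np.linalg.norm(P-p).round(),"deg/row",np.degrees(np.linalg.norm(w)).round(1))
    for i in range(0,len(out),35): print([float(x) for x in np.round(out[i:i+35],4)])
    return pc,Rc
def log():
    s=manip.read_state(); import json
    open("log.txt","a").write(json.dumps([list(map(float,s["joints"])),list(map(float,s["eef_pos"])),list(map(float,s["eef_rot"]))])+"\n")
    return s
E
python3 - <<'E'
from p import *
log()
g=np.array([389,324.5,190])
a=rows(cur(),tcp(g,.2,0),6,.08)
rows(a,tcp(g,.2,-.5),4,.08)
E
```

```text
N 6 dist 288.0 deg/row 5.1
[0.0057, -0.0435, -0.0193, -5.1, -0.0, -0.0, 0.08, 0.0057, -0.0417, -0.0231, -5.1, -0.0, -0.0, 0.08, 0.0057, -0.0394, -0.0268, -5.1, -0.0, -0.0, 0.08, 0.0057, -0.0369, -0.0301, -5.1, -0.0, -0.0, 0.08, 0.0057, -0.0341, -0.0333, -5.1, -0.0, -0.0, 0.08]
[0.0058, -0.0309, -0.0362, -5.1, -0.0, -0.0, 0.08]
N 4 dist 9.0 deg/row 7.2
[-0.0006, 0.0022, 0.0, 0.0, -0.0, 7.2, 0.08, -0.0003, 0.0023, 0.0, 0.0, -0.0, 7.2, 0.08, 0.0, 0.0023, 0.0, 0.0, -0.0, 7.2, 0.08, 0.0003, 0.0023, 0.0, 0.0, -0.0, 7.2, 0.08]
```

Emit:
step_arm(
  commands=[0.0057,-0.0435,-0.0193,-5.1,0,0,0.08,0.0057,-0.0417,-0.0231,-5.1,0,0,0.08,0.0057,-0.0394,-0.0268,-5.1,0,0,0.08,0.0057,-0.0369,-0.0301,-5.1,0,0,0.08,0.0057,-0.0341,-0.0333,-5.1,0,0,0.08],
  squeeze=15,
)

```text
clock: 2.33
eef_pos: [355.3, 355.9, 176.9]
eef_rot: [-0.894, 1.57, 0.791]
wrist_force: [-0.3, 0.5, 0.0]
finger_gap: 80.0
```

```bash
python3 -c "from p import *;log()"
```

Emit:
step_arm(
  commands=[0.0058,-0.0309,-0.0362,-5.1,0,0,0.08,-0.0006,0.0022,0,0,0,7.2,0.08,-0.0003,0.0023,0,0,0,7.2,0.08,0,0.0023,0,0,0,7.2,0.08,0.0003,0.0023,0,0,0,7.2,0.08],
)

```text
clock: 2.95
eef_pos: [380.4, 322.7, 173.8]
eef_rot: [1.57, 1.065, -2.942]
wrist_force: [-0.5, 0.9, -0.5]
finger_gap: 79.7
```

```bash
cat > kin.py <<'E'
from p import *
import json
from scipy.optimize import least_squares
L=[json.loads(l) for l in open("log.txt")]
def fk(q,k):
    a,d,L2,L3,e,Lt=k
    z=lambda a:Ro.from_euler("z",a); y=lambda a:Ro.from_euler("y",a)
    # links along local z; shoulder pitch about y
    R=z(q[0]); p=np.array([0,0,d])+R.apply([a,0,0])
    R=R*y(q[1]); p=p+R.apply([0,0,L2])
    R=R*y(q[2]); p=p+R.apply([e,0,L3])
    R=R*z(q[3])*y(q[4])*z(q[5]); p=p+R.apply([0,0,Lt])
    return p,R
def fitk():
    f=lambda k:np.concatenate([fk(l[0],k)[0]-l[1] for l in L])
    return least_squares(f,[0,300,400,400,0,250])
if __name__=="__main__":
    s=log(); L=[json.loads(l) for l in open("log.txt")]
    r=fitk(); print(r.x.round(1),r.fun.round(1))
    for q,p,e in L:
        print(np.round(q,3)); print((fk(q,r.x)[1].inv()*Ro.from_euler("xyz",e)).as_matrix().round(3).tolist())
E
python3 kin.py
```

```text
[-138.9 -258.1  799.   391.6 -292.9  485.8] [ 33.8 -14.    0.8  25.3 -26.5   4.5  -0.9  -2.4  -5.3]
[ 1.17   0.3    1.521 -0.     1.321 -0.067]
[[0.0, 0.0, -1.0], [0.0, 1.0, 0.0], [1.0, -0.0, 0.0]]
[ 0.713  0.221  1.689  0.     1.231 -0.972]
[[0.0, 0.0, -1.0], [0.0, 1.0, 0.0], [1.0, -0.0, 0.0]]
[ 0.541  0.505  1.392  0.165  1.724 -1.245]
[[-0.0, 0.0, -1.0], [-0.0, 1.0, 0.0], [1.0, 0.0, -0.0]]
```

```bash
sed -i 's/    a,d,L2,L3,e,Lt=k/    a,d,L2,L3,e,Lt,o=k/; s/apply(\[a,0,0\])/apply([a,o,0])/; s/\[0,300,400,400,0,250\])/[0,300,400,400,0,250,37])/' kin.py; cat >> kin.py <<'E'
    from itertools import product
    for w in (0.02,.005):
        f=lambda k:np.concatenate([np.concatenate([fk(l[0],k)[0]-l[1] for l in L]),w*(k-[0,400,400,400,0,250,37])*[1,.3,.3,.3,1,.3,1]])
        r=least_squares(f,[0,400,400,400,0,250,37]);print(r.x.round(1),r.fun[:-7].round(1))
E
python3 kin.py
python3 - <<'E'
from p import *
rows(cur(),tcp([389,324.5,78],.2,-.5),4,.08)
E
```

```text
[  0.  221.2 424.2 447.5  40.9 270.6  36.6] [ 0.  0. -0.  0.  0.  0. -0. -0.  0. -0. -0.  0.]
[ 1.17   0.3    1.521 -0.     1.321 -0.067]
[[0.0, 0.0, -1.0], [0.0, 1.0, 0.0], [1.0, -0.0, 0.0]]
[ 0.713  0.221  1.689  0.     1.231 -0.972]
[[0.0, 0.0, -1.0], [0.0, 1.0, 0.0], [1.0, -0.0, 0.0]]
[ 0.541  0.505  1.392  0.165  1.724 -1.245]
[[-0.0, 0.0, -1.0], [-0.0, 1.0, 0.0], [1.0, 0.0, -0.0]]
[ 0.541  0.505  1.392  0.165  1.724 -1.245]
[[-0.0, 0.0, -1.0], [-0.0, 1.0, 0.0], [1.0, 0.0, -0.0]]
[ -0.7 218.9 424.4 447.5  38.5 270.9  36.6] [-0.  -0.1  0.   0.1  0.  -0.  -0.   0.  -0.  -0.   0.  -0. ]
[-1.000e-01  2.210e+02  4.242e+02  4.475e+02  4.070e+01  2.707e+02
  3.660e+01] [-0. -0.  0.  0.  0. -0. -0.  0. -0. -0.  0. -0.]
N 4 dist 112.0 deg/row 0.1
[0.0246, -0.0136, -0.0, 0.0, 0.0, -0.1, 0.08, 0.0246, -0.0135, -0.0, 0.0, 0.0, -0.1, 0.08, 0.0246, -0.0134, -0.0, 0.0, 0.0, -0.1, 0.08, 0.0246, -0.0135, -0.0, 0.0, 0.0, -0.1, 0.08]
```

```bash
cat > ik.py <<'E'
from kin import *
K=[0,221.2,424.2,447.5,40.9,270.6,36.6]
C=Ro.from_matrix([[0,0,-1],[0,1,0],[1,0,0]])
LO=np.array([-3.03,-.79,.23,-1.04,0,-2.55]);HI=np.array([3.03,2.21,2.52,4.18,3.07,2.55])
def ik(P,R,q0):
    def f(q):
        p,r=fk(q,K); return np.concatenate([(p-P)/100,((r*C).inv()*R).as_rotvec()])
    r=least_squares(f,np.clip(q0,LO+1e-3,HI-1e-3),bounds=(LO,HI)); return r.x,np.linalg.norm(r.fun)
def check(path,q):
    out=[]
    for P,R in path:
        q,e=ik(P,R,q); out.append((q,e))
    return out
E
cat > s1.py <<'E'
from ik import *
pots={"A":(642.5,192,.338),"B":(482.5,19.4,-.204),"C":(394.2,325.5,.2)}
q0=[.541,.505,1.392,.165,1.724,-1.245]
for n,(x,y,w) in pots.items():
    for t in(0,-.3,-.5,-.7):
        g=np.array([x-5*np.cos(w),y-5*np.sin(w),78])
        o=check([tcp(g+[0,0,110],w,t),tcp(g,w,t)],q0)
        print(n,t,[(q.round(2).tolist(),round(e,3)) for q,e in o][1],round(o[0][1],3))
print("pour")
for psi in(-.9,-.4,0,.4,.8):
  for t0 in(-.5,-.3):
    path=[tcp([520,-218,190],psi,t) for t in np.linspace(t0,t0+1.4,15)]
    o=check(path,[-.4,.5,1.4,.1,1.7,-.5+0])
    Q=np.array([q for q,e in o]);
    print(psi,t0,"err",max(e for q,e in o).round(3),"q5min",Q[:,4].min().round(2),"maxstep",np.abs(np.diff(Q,axis=0)).max(0).round(2),Q[-1].round(2))
E
python3 s1.py
```

```text
A 0 ([0.24, 0.69, 1.29, -0.0, 1.16, -1.67], np.float64(0.0)) 0.0
A -0.3 ([0.25, 0.87, 1.01, -0.03, 1.56, -1.66], np.float64(0.0)) 0.0
A -0.5 ([0.25, 1.02, 0.8, -0.04, 1.83, -1.66], np.float64(0.0)) 0.0
A -0.7 ([0.26, 1.18, 0.56, -0.06, 2.11, -1.67], np.float64(0.0)) 0.0
B 0 ([-0.03, 0.33, 1.86, -0.0, 0.95, -1.4], np.float64(0.0)) 0.0
B -0.3 ([-0.06, 0.48, 1.67, 0.05, 1.29, -1.44], np.float64(0.0)) 0.0
B -0.5 ([-0.07, 0.6, 1.54, 0.07, 1.5, -1.46], np.float64(0.0)) 0.0
B -0.7 ([-0.08, 0.71, 1.42, 0.08, 1.71, -1.46], np.float64(0.0)) 0.0
C 0 ([0.62, 0.38, 1.78, -0.0, 0.97, -1.15], np.float64(0.0)) 0.0
C -0.3 ([0.57, 0.53, 1.6, 0.11, 1.3, -1.25], np.float64(0.0)) 0.0
C -0.5 ([0.54, 0.63, 1.47, 0.16, 1.51, -1.28], np.float64(0.0)) 0.0
C -0.7 ([0.52, 0.75, 1.36, 0.21, 1.71, -1.29], np.float64(0.0)) 0.0
pour
-0.9 -0.5 err 0.081 q5min 0.51 maxstep [0.03 0.06 0.07 0.25 0.11 0.25] [-0.27  0.13  2.01 -1.04  0.51 -0.14]
-0.9 -0.3 err 0.273 q5min 0.48 maxstep [0.03 0.05 0.07 0.25 0.11 0.25] [-0.29  0.12  2.02 -1.04  0.48 -0.15]
-0.4 -0.5 err 0.008 q5min 0.08 maxstep [0.   0.06 0.07 0.6  0.14 0.59] [-0.49  0.07  2.13  0.92  0.08 -2.55]
-0.4 -0.3 err 0.176 q5min 0.0 maxstep [0.03 0.06 0.07 0.6  0.14 0.59] [-0.46  0.06  2.14  0.95  0.   -2.55]
0 -0.5 err 0.22 q5min 0.43 maxstep [0.03 0.06 0.07 0.16 0.11 0.15] [-0.57  0.08  2.02  0.66  0.43 -2.55]
0 -0.3 err 0.372 q5min 0.28 maxstep [0.03 0.06 0.07 0.16 0.11 0.15] [-0.53  0.06  2.07  0.73  0.28 -2.55]
0.4 -0.5 err 0.472 q5min 0.7 maxstep [0.03 0.05 0.05 0.08 0.08 0.06] [-0.57  0.14  1.88  0.48  0.7  -2.55]
0.4 -0.3 err 0.614 q5min 0.59 maxstep [0.03 0.05 0.05 0.08 0.08 0.06] [-0.57  0.1   1.94  0.56  0.59 -2.55]
0.8 -0.5 err 0.747 q5min 0.93 maxstep [0.02 0.04 0.03 0.06 0.06 0.  ] [-0.55  0.21  1.75  0.34  0.93 -2.55]
0.8 -0.3 err 0.876 q5min 0.91 maxstep [0.02 0.03 0.03 0.06 0.06 0.  ] [-0.58  0.19  1.77  0.46  0.91 -2.55]
```

```bash
cat > s2.py <<'E'
from ik import *
F=Ro.from_rotvec([np.pi,0,0])
q0=[-.4,.5,1.4,.1,1.7,1.6]
for psi in(-.6,-.3,-.1,.1,.3,.6):
  for t0 in(-.7,-.5,0):
    path=[tcp([520,-218,190],psi,t) for t in np.linspace(t0,t0+1.4,15)]
    o=check([(P,R*F) for P,R in path],q0)
    Q=np.array([q for q,e in o]);
    print(psi,t0,"err",max(e for q,e in o).round(3),"q5min",Q[:,4].min().round(2),"maxstep",np.abs(np.diff(Q,axis=0)).max(0).round(2),Q[0].round(2),Q[-1].round(2))
E
python3 s2.py
```

```text
-0.6 -0.7 err 0.0 q5min 0.37 maxstep [0.01 0.06 0.07 0.13 0.13 0.13] [-0.49  0.77  1.03  0.08  2.04  1.69] [-0.41  0.09  2.01 -0.35  0.37  2.05]
-0.6 -0.5 err 0.044 q5min 0.16 maxstep [0.01 0.06 0.07 0.28 0.13 0.28] [-0.49  0.65  1.16  0.06  1.82  1.68] [-0.41  0.07  2.11 -0.87  0.16  2.55]
-0.6 0 err 0.471 q5min 0.0 maxstep [0.03 0.05 0.07 0.28 0.13 0.28] [-0.46  0.36  1.52  0.    1.26  1.71] [-0.47  0.05  2.14 -0.93  0.    2.55]
-0.3 -0.7 err 0.0 q5min 0.38 maxstep [0.01 0.06 0.07 0.15 0.13 0.15] [-0.43  0.78  1.02 -0.09  2.04  1.43] [-0.53  0.08  2.02  0.4   0.38  1.02]
-0.3 -0.5 err 0.0 q5min 0.2 maxstep [0.01 0.06 0.07 0.61 0.13 0.61] [-0.43  0.65  1.16 -0.07  1.83  1.44] [-0.55  0.07  2.13  1.31  0.2   0.11]
-0.3 0 err 0.0 q5min 0.2 maxstep [0.01 0.06 0.07 0.72 0.17 0.72] [-0.46  0.36  1.52  0.    1.26  1.41] [-0.59  0.26  2.31  2.76  0.86 -1.37]
-0.1 -0.7 err 0.0 q5min 0.51 maxstep [0.02 0.06 0.07 0.21 0.11 0.21] [-0.38  0.77  1.04 -0.2   2.01  1.27] [-0.6   0.1   1.99  0.69  0.51  0.55]
-0.1 -0.5 err 0.0 q5min 0.43 maxstep [0.02 0.06 0.07 0.34 0.11 0.35] [-0.4   0.65  1.17 -0
[... 783 characters left out ...]
0.0 q5min 0.83 maxstep [0.04 0.05 0.06 0.17 0.09 0.17] [-0.33  0.6   1.24 -0.29  1.71  0.96] [-0.78  0.21  1.98  1.16  0.85 -0.28]
0.3 0 err 0.0 q5min 0.83 maxstep [0.04 0.05 0.06 0.17 0.09 0.17] [-0.46  0.36  1.52 -0.    1.26  0.81] [-0.89  0.4   2.09  1.77  1.2  -0.92]
0.6 -0.7 err 0.0 q5min 1.06 maxstep [0.04 0.05 0.04 0.13 0.07 0.11] [-0.25  0.64  1.25 -0.51  1.74  0.77] [-0.75  0.28  1.78  0.8   1.07 -0.18]
0.6 -0.5 err 0.0 q5min 1.06 maxstep [0.04 0.04 0.04 0.13 0.07 0.11] [-0.29  0.55  1.32 -0.38  1.6   0.73] [-0.82  0.32  1.83  1.04  1.12 -0.4 ]
0.6 0 err 0.0 q5min 1.06 maxstep [0.04 0.05 0.04 0.13 0.07 0.11] [-0.46  0.36  1.52 -0.    1.26  0.51] [-0.93  0.51  1.9   1.49  1.41 -0.83]
```

Emit:
step_arm(
  commands=[0,0,0,10.6,0,0,0.08,0,0,0,10.6,0,0,0.08,0,0,0,10.6,0,0,0.08,0,0,0,10.6,0,0,0.08,0,0,0,10.6,0,0,0.08],
)

```text
clock: 3.58
eef_pos: [380.2, 322.7, 173.4]
eef_rot: [2.502, 1.068, -2.941]
wrist_force: [0.4, -0.3, -0.1]
finger_gap: 80.3
```

Emit:
step_arm(
  commands=[0,0,0,10.6,0,0,0.08,0,0,0,10.6,0,0,0.08,0,0,0,10.6,0,0,0.08,0,0,0,10.6,0,0,0.08,0,0,0,10.6,0,0,0.08],
)

```text
clock: 4.2
eef_pos: [380.2, 322.7, 173.4]
eef_rot: [-2.856, 1.068, -2.941]
wrist_force: [0.2, 0.1, -0.3]
finger_gap: 80.1
```

Emit:
step_arm(
  commands=[0,0,0,10.6,0,0,0.08,0,0,0,10.6,0,0,0.08,0,0,0,10.6,0,0,0.08,0,0,0,10.6,0,0,0.08,0,0,0,10.6,0,0,0.08],
)

```text
clock: 4.82
eef_pos: [380.2, 322.7, 173.4]
eef_rot: [-1.931, 1.068, -2.941]
wrist_force: [-0.1, -0.6, 0.2]
finger_gap: 79.8
```

Emit:
step_arm(
  commands=[0,0,0,10.6,0,0,0.08,0,0,0,10.6,0,0,0.08],
)

```text
clock: 5.08
eef_pos: [380.3, 322.7, 173.4]
eef_rot: [-1.561, 1.068, -2.941]
wrist_force: [0.3, 0.6, -0.2]
finger_gap: 80.1
```

```bash
cat >> p.py <<'E'
F=Ro.from_rotvec([np.pi,0,0])
def ft(g,yaw,t): P,R=tcp(g,yaw,t); return P,R*F
def pot2tcp(pose,gx,gz,yaw,t): pass
E
python3 - <<'E'
from ik import *
from h import *
from p import *
cv2.imwrite("pics/s1.png",manip.camera("side")[:,:,::-1])
s=manip.read_state();print(s["clock"],s["joints"].round(2),s["wrist_force"])
rows(cur(),ft([389,324.5,78],.2,-.5),4,.08)
E
```

```text
5.125 [0.54 0.5  1.39 0.16 1.72 1.92] [-0.50651721  0.37726212  0.31649608]
N 4 dist 112.0 deg/row 0.3
[0.0245, 0.0135, -0.0003, -0.3, 0.0, 0.0, 0.08, 0.0246, 0.0134, -0.0002, -0.3, 0.0, 0.0, 0.08, 0.0245, 0.0135, -0.0001, -0.3, 0.0, 0.0, 0.08, 0.0245, 0.0134, -0.0, -0.3, 0.0, 0.0, 0.08]
```

View pics/s1.png

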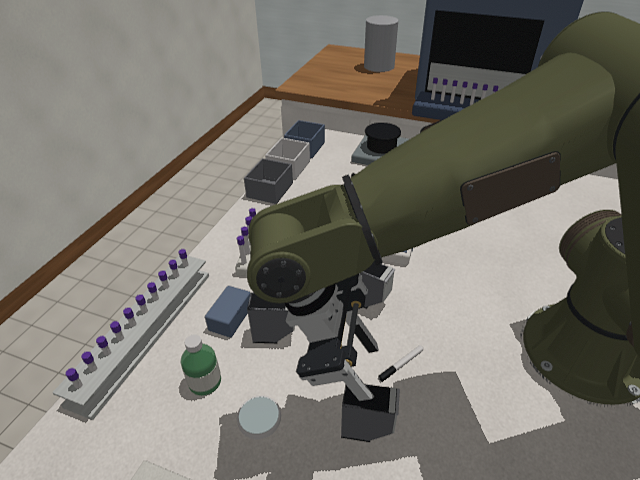

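Emit:
step_arm(
  commands=[0.0245,0.0135,-0.0003,-0.3,0,0,0.08,0.0246,0.0134,-0.0002,-0.3,0,0,0.08,0.0245,0.0135,-0.0001,-0.3,0,0,0.08,0.0245,0.0134,0,-0.3,0,0,0.08,0,0,0,0,0,0,0.08],
)

```text
clock: 5.75
eef_pos: [379.1, 323.0, 60.3]
eef_rot: [-1.588, 1.065, -2.939]
wrist_force: [0.3, 0.3, -0.1]
finger_gap: 79.9
```

Emit:
step_arm(
  commands=[0,0,0,0,0,0,0.03,0,0,0,0,0,0,0.03,0,0,0,0,0,0,0.03,0,0,0,0,0,0,0.03,0,0,0,0,0,0,0.03],
  squeeze=50,
)

```text
clock: 6.38
eef_pos: [380.1, 323.6, 62.0]
eef_rot: [-1.589, 1.069, -2.942]
wrist_force: [0.9, 0.0, 4.2]
finger_gap: 45.7
```

```bash
cat >> p.py <<'E'
def weigh(n=10):
    a=[]
    for i in range(n): manip.camera("top"); a.append(manip.read_state()["wrist_force"])
    a=np.array(a); print("force",a.mean(0).round(2),"sd",a.std(0).round(2))
E
python3 - <<'E'
from p import *
weigh(8)
p,R=cur();print(p,manip.read_state()["finger_gap"]);rows((p,R),(p+[0,0,60],R),2,.03)
E
```

```text
force [ 0.51 -0.87  5.74] sd [0.5  0.31 0.58]
[380.12559383 323.57837677  61.97673787] 45.97409837446739
N 2 dist 60.0 deg/row 0.0
[-0.0263, -0.0144, -0.0003, 0.0, 0.0, 0.0, 0.03, -0.0263, -0.0145, -0.0002, 0.0, 0.0, 0.0, 0.03]
```

Emit:
step_arm(
  commands=[-0.0263,-0.0144,0,0,0,0,0.03,-0.0263,-0.0144,0,0,0,0,0.03,0,0,0,0,0,0,0.03],
)

```text
clock: 7.15
eef_pos: [380.8, 323.4, 122.5]
eef_rot: [-1.59, 1.071, -2.943]
wrist_force: [0.4, 0.1, -3.9]
finger_gap: 46.2
```

```bash
python3 - <<'E'
from p import *
weigh(10);print(cur()[0],manip.read_state()["clock"])
E
```

```text
force [-0.1   0.09 -3.08] sd [0.37 0.46 0.61]
[380.05543023 322.96747644 121.18512229] 7.65
```

```bash
cat > s3.py <<'E'
from ik import *
def plan(frm,wps,q=None):
    """wps: list of (target,n,op)"""
    q=manip.read_state()["joints"] if q is None else q
    for to,n,op in wps:
        p,R=frm; w=(R.inv()*to[1]).as_rotvec()
        path=[(p+(to[0]-p)*k/n,R*Ro.from_rotvec(w*k/n)) for k in range(1,n+1)]
        o=check(path,q); Q=np.array([q]+[x[0] for x in o])
        print("err",round(max(x[1] for x in o),3),"maxstep/row",np.abs(np.diff(Q,axis=0)).max(0).round(2),"end",Q[-1].round(2))
        q=Q[-1]; frm=rows(frm,to,n,op)
    return frm,q
E
cat > s4.py <<'E'
from s3 import *
p,R=cur(); t=-.5; yw=.2
print("grasp",p-R.apply([GD,0,0]))
u=np.array([np.cos(yw),np.sin(yw),0])
pour=np.array([519.7,-218.,0])+25*u
plan((p,R),[((p+[0,0,95],R),2,.03),(ft(pour+[0,0,230],yw,-.5),12,.03),(ft(pour+[0,0,190],yw,-.5+.0),1,.03),(ft(pour+[0,0,185],yw,.9),16,.03)])
E
python3 s4.py
```

```text
grasp [388.9395519  324.7744098  137.65471166]
err 0.0 maxstep/row [0.   0.05 0.05 0.   0.09 0.02] end [0.54 0.47 1.35 0.17 1.8  1.89]
N 2 dist 95.0 deg/row 0.0
[-0.0416, -0.0229, -0.0004, 0.0, 0.0, 0.0, 0.03, -0.0416, -0.0229, -0.0004, 0.0, 0.0, 0.0, 0.03]
err 0.0 maxstep/row [0.08 0.06 0.09 0.04 0.02 0.08] end [-0.33  0.64  1.09 -0.25  1.84  1.02]
N 12 dist 560.0 deg/row 0.1
[-0.0016, 0.0026, 0.0465, 0.1, 0.0, 0.0, 0.03, -0.0016, 0.0027, 0.0466, 0.1, 0.0, 0.0, 0.03, -0.0016, 0.0027, 0.0465, 0.1, 0.0, 0.0, 0.03, -0.0017, 0.0029, 0.0466, 0.1, 0.0, 0.0, 0.03, -0.0016, 0.0029, 0.0465, 0.1, 0.0, 0.0, 0.03]
[-0.0016, 0.003, 0.0465, 0.1, 0.0, 0.0, 0.03, -0.0016, 0.0031, 0.0465, 0.1, 0.0, 0.0, 0.03, -0.0016, 0.0032, 0.0466, 0.1, 0.0, 0.0, 0.03, -0.0016, 0.0032, 0.0465, 0.1, 0.0, 0.0, 0.03, -0.0016, 0.0034, 0.0465, 0.1, 0.0, 0.0, 0.03]
[-0.0017, 0.0034, 0.0465, 0.1, 0.0, 0.0, 0.03, -0.0016, 0.0035, 0.0465, 0.1, 0.0, 0.0, 0.03]
err 0.0 maxstep/row [0.   0.03 0.05 0.   0.07 0.02] end [-0.33  0.67  1.14 -0.25  1.77  1.04]
N 1 dist 40.0 deg/row 0.3
[0.0351, 0.0192, -0.0001, -0.2, 0.0, 0.2, 0.03]
err 0.0 maxstep/row [0.03 0.05 0.06 0.18 0.09 0.18] end [-0.71  0.22  1.98  1.22  0.72 -0.22]
N 16 dist 24.0 deg/row 5.0
[-0.0007, 0.0013, -0.0, 0.0, 0.0, 5.0, 0.03, -0.0006, 0.0014, -0.0, 0.0, 0.0, 5.0, 0.03, -0.0005, 0.0014, -0.0, 0.0, 0.0, 5.0, 0.03, -0.0003, 0.0014, -0.0, 0.0, 0.0, 5.0, 0.03, -0.0002, 0.0015, -0.0, 0.0, 0.0, 5.0, 0.03]
[-0.0001, 0.0015, -0.0, 0.0, 0.0, 5.0, 0.03, 0.0001, 0.0015, -0.0, 0.0, 0.0, 5.0, 0.03, 0.0001, 0.0015, -0.0, 0.0, 0.0, 5.0, 0.03, 0.0003, 0.0014, -0.0, 0.0, 0.0, 5.0, 0.03, 0.0005, 0.0014, -0.0, 0.0, 0.0, 5.0, 0.03]
[0.0005, 0.0014, -0.0, 0.0, 0.0, 5.0, 0.03, 0.0007, 0.0013, -0.0, 0.0, 0.0, 5.0, 0.03, 0.0008, 0.0013, -0.0, 0.0, 0.0, 5.0, 0.03, 0.0009, 0.0012, -0.0, 0.0, 0.0, 5.0, 0.03, 0.001, 0.0011, -0.0, 0.0, 0.0, 5.0, 0.03]
[0.001, 0.001, -0.0, 0.0, 0.0, 5.0, 0.03]
```

Emit:
step_arm(
  commands=[-0.0416,-0.0229,0,0,0,0,0.03,-0.0416,-0.0229,0,0,0,0,0.03,-0.0016,0.0026,0.0465,0.1,0,0,0.03,-0.0016,0.0027,0.0465,0.1,0,0,0.03,-0.0016,0.0027,0.0465,0.1,0,0,0.03],
)

```text
clock: 8.28
eef_pos: [419.2, 186.5, 215.8]
eef_rot: [-1.583, 1.068, -2.941]
wrist_force: [0.5, 0.4, -2.5]
finger_gap: 46.2
```

Emit:
step_arm(
  commands=[-0.0016,0.0029,0.0465,0.1,0,0,0.03,-0.0016,0.0029,0.0465,0.1,0,0,0.03,-0.0016,0.003,0.0465,0.1,0,0,0.03,-0.0016,0.0031,0.0465,0.1,0,0,0.03,-0.0016,0.0032,0.0465,0.1,0,0,0.03],
)

```text
clock: 8.9
eef_pos: [484.0, -37.5, 214.5]
eef_rot: [-1.575, 1.068, -2.942]
wrist_force: [0.2, -0.6, -2.6]
finger_gap: 45.4
```

Emit:
step_arm(
  commands=[-0.0016,0.0032,0.0465,0.1,0,0,0.03,-0.0016,0.0034,0.0465,0.1,0,0,0.03,-0.0016,0.0034,0.0465,0.1,0,0,0.03,-0.0016,0.0035,0.0465,0.1,0,0,0.03,0.0351,0.0192,0,-0.2,0,0.2,0.03],
)

```text
clock: 9.52
eef_pos: [536.4, -218.5, 174.6]
eef_rot: [-1.565, 1.076, -2.939]
wrist_force: [0.1, 1.1, -3.6]
finger_gap: 45.9
```

```bash
python3 - <<'E'
from s3 import *
p,R=cur(); yw=.2
print("grasp",p-R.apply([GD,0,0]),manip.read_state()["joints"].round(2))
u=np.array([np.cos(yw),np.sin(yw),0])
pour=np.array([519.7,-218.,0])+25*u
print(pour)
plan((p,R),[(ft(pour+[0,0,185],yw,.9),16,.03)])
E
```

```text
grasp [ 545.14303426 -216.72595339  191.16005467] [-0.34  0.67  1.13 -0.25  1.77  1.04]
[ 544.20166445 -213.03326673    0.        ]
err 0.0 maxstep/row [0.03 0.05 0.06 0.18 0.09 0.18] end [-0.71  0.22  1.98  1.22  0.72 -0.22]
N 16 dist 24.0 deg/row 5.0
[-0.0006, 0.0013, -0.0002, -0.0, 0.0, 5.0, 0.03, -0.0005, 0.0014, -0.0003, -0.0, 0.0, 5.0, 0.03, -0.0004, 0.0014, -0.0002, -0.0, 0.0, 5.0, 0.03, -0.0003, 0.0015, -0.0003, -0.0, 0.0, 5.0, 0.03, -0.0001, 0.0014, -0.0002, -0.0, 0.0, 5.0, 0.03]
[-0.0, 0.0015, -0.0003, -0.0, 0.0, 5.0, 0.03, 0.0001, 0.0015, -0.0002, -0.0, 0.0, 5.0, 0.03, 0.0003, 0.0014, -0.0002, -0.0, 0.0, 5.0, 0.03, 0.0003, 0.0014, -0.0003, -0.0, 0.0, 5.0, 0.03, 0.0005, 0.0014, -0.0002, -0.0, 0.0, 5.0, 0.03]
[0.0007, 0.0013, -0.0003, -0.0, 0.0, 5.0, 0.03, 0.0007, 0.0013, -0.0002, -0.0, 0.0, 5.0, 0.03, 0.0008, 0.0012, -0.0003, -0.0, 0.0, 5.0, 0.03, 0.001, 0.0012, -0.0002, -0.0, 0.0, 5.0, 0.03, 0.001, 0.001, -0.0003, -0.0, 0.0, 5.0, 0.03]
[0.0011, 0.0009, -0.0002, -0.0, 0.0, 5.0, 0.03]
```

Emit:
step_arm(
  commands=[-0.0006,0.0013,-0.0002,0,0,5,0.03,-0.0005,0.0014,-0.0002,0,0,5,0.03,-0.0004,0.0014,-0.0002,0,0,5,0.03,-0.0003,0.0015,-0.0002,0,0,5,0.03,-0.0001,0.0014,-0.0002,0,0,5,0.03],
)

```text
clock: 10.15
eef_pos: [542.3, -212.9, 173.1]
eef_rot: [-1.574, 1.511, -2.944]
wrist_force: [1.0, -0.3, -2.6]
finger_gap: 45.6
```

Emit:
step_arm(
  commands=[0,0.0015,-0.0002,0,0,5,0.03,0.0001,0.0015,-0.0002,0,0,5,0.03,0.0003,0.0014,-0.0002,0,0,5,0.03,0.0003,0.0014,-0.0002,0,0,5,0.03,0.0005,0.0014,-0.0002,0,0,5,0.03],
)

```text
clock: 10.78
eef_pos: [549.1, -210.5, 172.7]
eef_rot: [1.571, 1.195, 0.2]
wrist_force: [1.1, 0.2, -3.3]
finger_gap: 45.8
```

Emit:
step_arm(
  commands=[0.0007,0.0013,-0.0002,0,0,5,0.03,0.0007,0.0013,-0.0002,0,0,5,0.03,0.0008,0.0012,-0.0002,0,0,5,0.03,0.001,0.0012,-0.0002,0,0,5,0.03,0.001,0.001,-0.0002,0,0,5,0.03],
)

```text
clock: 11.4
eef_pos: [556.6, -208.6, 173.5]
eef_rot: [1.568, 0.757, 0.198]
wrist_force: [-3.5, 0.2, 8.5]
finger_gap: 45.8
```

Emit:
step_arm(
  commands=[0.001,0.001,-0.0002,0,0,5,0.03,0,0,0,0,0,0,0.03,0,0,0,0,0,0,0.03,0,0,0,0,0,0,0.03],
)

```text
clock: 11.9
eef_pos: [557.9, -207.5, 172.6]
eef_rot: [1.57, 0.674, 0.2]
wrist_force: [0.2, -0.5, -1.6]
finger_gap: 45.8
```

```bash
python3 - <<'E'
from p import *
import cv2
weigh(6);p,R=cur();print(p,p-R.apply([GD,0,0]),manip.read_state()["joints"].round(2))
cv2.imwrite("pics/pourC.png",np.vstack([cv2.resize(manip.camera("side")[140:340,230:530,::-1],(600,400))]))
E
```

```text
force [-0.27  0.4  -1.4 ] sd [0.42 0.51 0.53]
[ 557.74159204 -207.55275724  172.35627762] [ 543.3441536  -210.47805703  184.08642628] [-0.7   0.21  1.98  1.22  0.71 -0.22]
```

View pics/pourC.png

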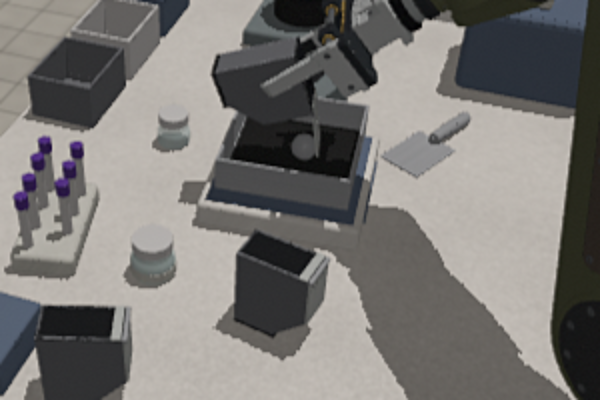

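```bash
python3 - <<'E'
from s3 import *
p,R=cur(); yw=.2
gr=(np.array([380.1,323.6,63.]),Ro.from_euler("xyz",[-1.585,1.069,-2.942]))
plan((p,R),[((p+[0,0,65],R),2,.03),((gr[0]+[0,0,160],gr[1]),16,.03),((gr[0]+[0,0,15],gr[1]),4,.03),(gr,1,.03)])
E
```

```text
err 0.0 maxstep/row [0.   0.05 0.03 0.08 0.04 0.11] end [-0.7   0.11  1.92  1.06  0.78 -0.01]
N 2 dist 65.0 deg/row 0.0
[-0.0203, 0.0254, 0.0, 0.0, 0.0, 0.0, 0.03, -0.0203, 0.0254, 0.0, 0.0, 0.0, 0.0, 0.03]
err 0.0 maxstep/row [0.1  0.07 0.08 0.18 0.09 0.21] end [0.54 0.46 1.34 0.17 1.82 1.9 ]
N 16 dist 560.0 deg/row 5.0
[-0.0028, -0.0034, -0.0347, -0.0, 0.0, -5.0, 0.03, -0.0025, -0.0036, -0.0348, -0.0, 0.0, -5.0, 0.03, -0.0021, -0.0037, -0.0347, -0.0, 0.0, -5.0, 0.03, -0.0018, -0.004, -0.0348, -0.0, 0.0, -5.0, 0.03, -0.0015, -0.0041, -0.0347, -0.0, 0.0, -5.0, 0.03]
[-0.0011, -0.0042, -0.0348, -0.0, 0.0, -5.0, 0.03, -0.0007, -0.0043, -0.0347, -0.0, 0.0, -5.0, 0.03, -0.0003, -0.0044, -0.0348, -0.0, 0.0, -5.0, 0.03, 0.0, -0.0044, -0.0347, -0.0, 0.0, -5.0, 0.03, 0.0004, -0.0043, -0.0347, -0.0, 0.0, -5.0, 0.03]
[0.0008, -0.0043, -0.0348, -0.0, 0.0, -5.0, 0.03, 0.0012, -0.0042, -0.0347, -0.0, 0.0, -5.0, 0.03, 0.0015, -0.0041, -0.0348, -0.0, 0.0, -5.0, 0.03, 0.0019, -0.0039, -0.0347, -0.0, 0.0, -5.0, 0.03, 0.0022, -0.0038, -0.0348, -0.0, 0.0, -5.0, 0.03]
[0.0025, -0.0035, -0.0347, -0.0, 0.0, -5.0, 0.03]
err 0.0 maxstep/row [0.   0.05 0.04 0.   0.07 0.02] end [0.54 0.61 1.47 0.16 1.54 1.86]
N 4 dist 145.0 deg/row 0.2
[0.0318, 0.0173, -0.0, -0.2, 0.0, -0.0, 0.03, 0.0319, 0.0174, 0.0, -0.2, 0.0, -0.0, 0.03, 0.0318, 0.0173, 0.0002, -0.2, 0.0, -0.0, 0.03, 0.0318, 0.0174, 0.0001, -0.2, 0.0, -0.0, 0.03]
err 0.0 maxstep/row [0.   0.02 0.01 0.   0.03 0.  ] end [0.54 0.63 1.47 0.16 1.51 1.85]
N 1 dist 15.0 deg/row 0.2
[0.0132, 0.0072, 0.0001, 0.0, 0.0, -0.1, 0.03]
```

Emit:
step_arm(
  commands=[-0.0203,0.0254,0,0,0,0,0.03,-0.0203,0.0254,0,0,0,0,0.03,-0.0028,-0.0034,-0.0347,0,0,-5,0.03,-0.0025,-0.0036,-0.0347,0,0,-5,0.03,-0.0021,-0.0037,-0.0347,0,0,-5,0.03],
)

```text
clock: 12.88
eef_pos: [523.9, -107.5, 234.9]
eef_rot: [1.57, 0.938, 0.198]
wrist_force: [0.2, 0.3, -1.7]
finger_gap: 46.1
```

Emit:
step_arm(
  commands=[-0.0018,-0.004,-0.0347,0,0,-5,0.03,-0.0015,-0.0041,-0.0347,0,0,-5,0.03,-0.0011,-0.0042,-0.0347,0,0,-5,0.03,-0.0007,-0.0043,-0.0347,0,0,-5,0.03,-0.0003,-0.0044,-0.0347,0,0,-5,0.03],
)

```text
clock: 13.5
eef_pos: [468.5, 58.7, 230.5]
eef_rot: [1.568, 1.374, 0.197]
wrist_force: [-0.0, 0.0, -1.8]
finger_gap: 46.0
```

Emit:
step_arm(
  commands=[0,-0.0044,-0.0347,0,0,-5,0.03,0.0004,-0.0043,-0.0347,0,0,-5,0.03,0.0008,-0.0043,-0.0347,0,0,-5,0.03,0.0012,-0.0042,-0.0347,0,0,-5,0.03,0.0015,-0.0041,-0.0347,0,0,-5,0.03],
)

```text
clock: 14.12
eef_pos: [413.1, 224.6, 225.9]
eef_rot: [-1.57, 1.331, -2.94]
wrist_force: [-0.3, -0.3, -0.5]
finger_gap: 46.3
```

Emit:
step_arm(
  commands=[0.0019,-0.0039,-0.0347,0,0,-5,0.03,0.0022,-0.0038,-0.0347,0,0,-5,0.03,0.0025,-0.0035,-0.0347,0,0,-5,0.03,0.0318,0.0173,0,-0.2,0,0,0.03,0,0,0,0,0,0,0.03],
)

```text
clock: 14.75
eef_pos: [379.4, 322.5, 184.9]
eef_rot: [-1.571, 1.067, -2.938]
wrist_force: [-0.4, -0.2, -0.5]
finger_gap: 46.2
```

```bash
python3 - <<'E'
from s3 import *
gr=(np.array([380.1,323.6,63.]),Ro.from_euler("xyz",[-1.585,1.069,-2.942]))
plan(cur(),[((gr[0]+[0,0,12],gr[1]),3,.03),(gr,2,.03)])
E
```

```text
err 0.0 maxstep/row [0.   0.05 0.03 0.   0.07 0.02] end [0.54 0.62 1.47 0.16 1.54 1.85]
N 3 dist 110.0 deg/row 0.2
[0.0319, 0.0179, -0.0003, -0.2, 0.0, 0.0, 0.03, 0.032, 0.018, -0.0002, -0.2, 0.0, 0.0, 0.03, 0.0319, 0.0179, -0.0002, -0.2, 0.0, 0.0, 0.03]
err 0.0 maxstep/row [0.   0.01 0.   0.   0.01 0.  ] end [0.54 0.63 1.47 0.16 1.51 1.85]
N 2 dist 12.0 deg/row 0.1
[0.0053, 0.0029, 0.0, -0.0, 0.1, 0.1, 0.03, 0.0053, 0.0029, 0.0, -0.0, 0.1, 0.1, 0.03]
```

Emit:
step_arm(
  commands=[0.0319,0.0179,-0.0002,-0.2,0,0,0.03,0.0319,0.0179,-0.0002,-0.2,0,0,0.03,0.0319,0.0179,-0.0002,-0.2,0,0,0.03,0.0053,0.0029,0,0,0,0,0.03,0.0053,0.0029,0,0,0,0,0.03],
)

```text
clock: 15.38
eef_pos: [382.3, 324.5, 66.6]
eef_rot: [-1.586, 1.074, -2.943]
wrist_force: [0.5, 0.5, -1.2]
finger_gap: 45.5
```

```bash
python3 - <<'E'
from p import *
weigh(5);p,R=cur();print(p,manip.read_state()["eef_rot"])
E
```

```text
force [-0.16 -0.04 -1.6 ] sd [0.3  0.49 0.66]
[381.80110238 324.4300556   66.01668626] [-1.585967    1.07316704 -2.94241434]
```

Emit:
step_arm(
  commands=[0.0022,0.0012,0,0,0,0,0.03,0.0013,0.0007,0,0,0,0,0.03,0,0,0,0,0,0,0.03],
)

```text
clock: 16.0
eef_pos: [381.8, 324.5, 62.8]
eef_rot: [-1.586, 1.073, -2.942]
wrist_force: [-1.6, -2.9, 16.2]
finger_gap: 45.7
```

```bash
python3 - <<'E'
from p import *
weigh(4);p,R=cur();print(p,manip.read_state()["eef_rot"])
E
```

```text
force [-1.56 -2.34 16.16] sd [0.35 0.45 0.46]
[381.77608597 324.4596672   62.8516858 ] [-1.5860894   1.07269074 -2.94233514]
```

Emit:
step_arm(
  commands=[-0.0006,-0.0003,0,0,0,0,0.03,0,0,0,0,0,0,0.08,0,0,0,0,0,0,0.08,0,0,0,0,0,0,0.08],
)

```text
clock: 16.7
eef_pos: [381.3, 324.2, 61.5]
eef_rot: [-1.585, 1.071, -2.941]
wrist_force: [0.1, -0.2, 0.3]
finger_gap: 72.7
```

```bash
python3 - <<'E'
from s3 import *
print(manip.read_state()["finger_gap"],manip.read_state()["wrist_force"])
p,R=cur(); gB=np.array([477.6,20.4,78])
plan((p,R),[((p+[0,0,100],R),3,.08),(ft(gB+[0,0,100],-.204,-.5),8,.08),(ft(gB,-.204,-.5),3,.08)])
E
```

```text
72.67623780186648 [ 0.12306557 -0.23305817  0.32817574]
err 0.0 maxstep/row [0.   0.04 0.03 0.   0.06 0.01] end [0.54 0.52 1.4  0.16 1.7  1.88]
N 3 dist 100.0 deg/row 0.0
[-0.0293, -0.016, -0.0002, 0.0, 0.0, 0.0, 0.08, -0.0292, -0.0159, -0.0002, 0.0, 0.0, 0.0, 0.08, -0.0293, -0.016, -0.0003, 0.0, 0.0, 0.0, 0.08]
err 0.0 maxstep/row [0.08 0.03 0.04 0.01 0.01 0.02] end [-0.07  0.47  1.47  0.07  1.7   1.7 ]
N 8 dist 314.0 deg/row 3.0
[-0.0015, 0.0023, 0.0392, 2.6, 1.4, 0.0, 0.08, -0.0025, 0.004, 0.039, 2.6, 1.4, 0.0, 0.08, -0.0034, 0.0058, 0.0387, 2.6, 1.4, 0.0, 0.08, -0.0044, 0.0076, 0.0383, 2.6, 1.4, 0.0, 0.08, -0.0053, 0.0093, 0.0379, 2.6, 1.4, 0.0, 0.08]
[-0.0062, 0.011, 0.0372, 2.6, 1.4, 0.0, 0.08, -0.0071, 0.0126, 0.0365, 2.6, 1.4, 0.0, 0.08, -0.008, 0.0143, 0.0357, 2.6, 1.4, 0.0, 0.08]
err 0.0 maxstep/row [0.   0.05 0.03 0.   0.06 0.01] end [-0.07  0.6   1.54  0.07  1.5   1.69]
N 3 dist 100.0 deg/row 0.1
[0.0292, 0.016, 0.0001, 0.1, -0.0, 0.0, 0.08, 0.0292, 0.0161, 0.0001, 0.1, -0.0, 0.0, 0.08, 0.0292, 0.016, 0.0001, 0.1, -0.0, 0.0, 0.08]
```

Emit:
step_arm(
  commands=[-0.0293,-0.016,-0.0002,0,0,0,0.08,-0.0293,-0.016,-0.0002,0,0,0,0.08,-0.0293,-0.016,-0.0002,0,0,0,0.08,-0.0015,0.0023,0.0392,2.6,1.4,0,0.08,-0.0025,0.004,0.039,2.6,1.4,0,0.08],
)

```text
clock: 17.32
eef_pos: [403.3, 247.8, 162.0]
eef_rot: [-1.584, 1.071, -3.044]
wrist_force: [0.4, -0.8, 0.3]
finger_gap: 79.9
```

Emit:
step_arm(
  commands=[-0.0034,0.0058,0.0387,2.6,1.4,0,0.08,-0.0044,0.0076,0.0383,2.6,1.4,0,0.08,-0.0053,0.0093,0.0379,2.6,1.4,0,0.08,-0.0062,0.011,0.0372,2.6,1.4,0,0.08,-0.0071,0.0126,0.0365,2.6,1.4,0,0.08],
)

```text
clock: 17.95
eef_pos: [458.0, 58.6, 161.7]
eef_rot: [-1.58, 1.07, 2.984]
wrist_force: [0.3, -0.5, 0.0]
finger_gap: 80.0
```

Emit:
step_arm(
  commands=[-0.008,0.0143,0.0357,2.6,1.4,0,0.08,0,0,0,0,0,0,0.08],
)

```text
clock: 18.2
eef_pos: [469.1, 20.2, 161.5]
eef_rot: [-1.579, 1.069, 2.931]
wrist_force: [-0.0, 0.5, 0.6]
finger_gap: 79.6
```

```bash
python3 - <<'E'
from s3 import *
import cv2
cv2.imwrite("pics/s2.png",manip.camera("side")[:,:,::-1])
gB=np.array([477.6,20.4,78])
f,q=plan(cur(),[(ft(gB,-.204,-.5),3,.08)])
E
```

```text
err 0.0 maxstep/row [0.   0.05 0.03 0.   0.07 0.  ] end [-0.07  0.6   1.54  0.07  1.5   1.69]
N 3 dist 100.0 deg/row 0.1
[0.0293, 0.016, -0.0001, 0.1, -0.0, 0.0, 0.08, 0.0292, 0.016, -0.0001, 0.1, -0.0, 0.0, 0.08, 0.0293, 0.016, -0.0002, 0.1, -0.0, 0.0, 0.08]
```

View pics/s2.png

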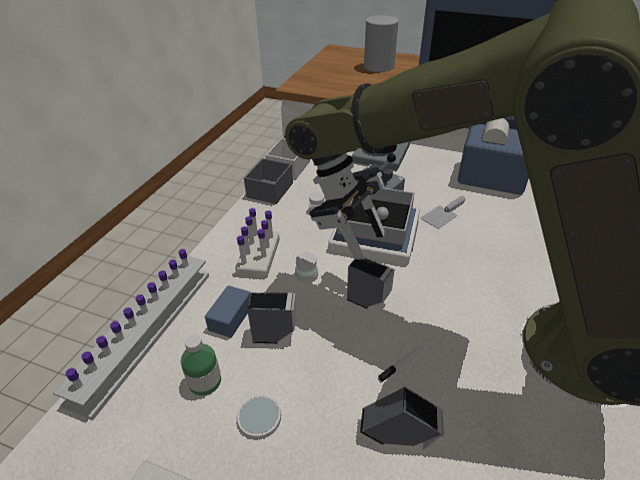

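View crop.

```bash
python3 - <<'E'
from h import *
t=manip.camera("top")[:,:,::-1]; s=cv2.imread("pics/s2.png")
a=cv2.resize(t[280:400,80:240],(400,300),interpolation=cv2.INTER_CUBIC)
b=cv2.resize(s[350:470,320:480],(400,300),interpolation=cv2.INTER_CUBIC)
o=cv2.imread("pics/side0.png")
c=cv2.resize(o[350:470,320:480],(400,300),interpolation=cv2.INTER_CUBIC)
d=cv2.resize(cv2.imread("pics/pourC.png")[20:180,180:400],(400,300))
cv2.imwrite("pics/c2.png",np.vstack([np.hstack([a,b]),np.hstack([c,d])]))
E
```

```text
(no output)
```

View pics/c2.png

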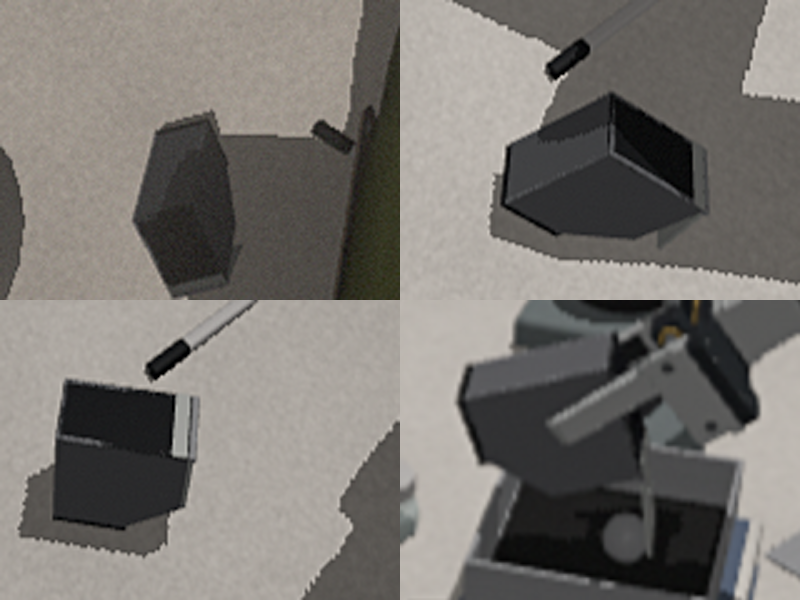

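```bash
python3 - <<'E'
from s3 import *
gB=np.array([474.7,21.0,62])
f,q=plan(cur(),[(ft(gB,-.204,-.5),3,.08)])
E
```

```text
err 0.0 maxstep/row [0.   0.05 0.04 0.   0.08 0.  ] end [-0.07  0.61  1.55  0.07  1.47  1.68]
N 3 dist 116.0 deg/row 0.1
[0.0344, 0.0178, 0.0002, 0.1, -0.0, 0.0, 0.08, 0.0343, 0.0178, 0.0001, 0.1, -0.0, 0.0, 0.08, 0.0344, 0.0178, 0.0002, 0.1, -0.0, 0.0, 0.08]
```

Emit:
step_arm(
  commands=[0.0344,0.0178,0.0002,0.1,0,0,0.08,0.0344,0.0178,0.0002,0.1,0,0,0.08,0.0344,0.0178,0.0002,0.1,0,0,0.08,0,0,0,0,0,0,0.08,0,0,0,0,0,0,0.03],
  squeeze=60,
)

```text
clock: 18.92
eef_pos: [466.6, 23.0, 47.0]
eef_rot: [-1.575, 1.071, 2.935]
wrist_force: [-1.0, 0.2, 0.1]
finger_gap: 73.2
```

Emit:
step_arm(
  commands=[0,0,0,0,0,0,0.03,0,0,0,0,0,0,0.03,0,0,0,0,0,0,0.03,0,0,0,0,0,0,0.03],
)

```text
clock: 19.42
eef_pos: [466.3, 22.5, 46.0]
eef_rot: [-1.574, 1.07, 2.934]
wrist_force: [-0.1, 1.5, 6.0]
finger_gap: 46.2
```

Emit:
step_arm(
  commands=[-0.022,-0.012,0,0,0,0,0.03,-0.022,-0.012,0,0,0,0,0.03,0,0,0,0,0,0,0.03],
)

```text
clock: 19.8
eef_pos: [466.7, 22.3, 96.5]
eef_rot: [-1.575, 1.072, 2.934]
wrist_force: [-0.9, -0.7, -4.3]
finger_gap: 46.1
```

```bash
python3 - <<'E'
from s3 import *
weigh(8)
p,R=cur(); yw=.2
print(p,manip.read_state()["clock"])
u=np.array([np.cos(yw),np.sin(yw),0])
pour=np.array([519.7,-218.,0])+40*u
plan((p,R),[(ft(pour+[0,0,235],yw,-.5),7,.03),(ft(pour+[0,0,195],yw,-.5+.0),1,.03),(ft(pour+[0,0,195],yw,.85),16,.03)])
E
```

```text
force [ 0.09 -0.09 -3.35] sd [0.3  0.56 0.64]
[465.88796155  22.38159167  95.15036575] 20.2
err 0.0 maxstep/row [0.04 0.03 0.09 0.05 0.05 0.1 ] end [-0.32  0.67  1.03 -0.25  1.88  1.03]
N 7 dist 278.0 deg/row 3.3
[-0.0244, 0.0078, 0.0303, -2.9, -1.6, 0.0, 0.03, -0.0236, 0.0062, 0.0313, -2.9, -1.6, 0.0, 0.03, -0.0227, 0.0046, 0.0323, -2.9, -1.6, 0.0, 0.03, -0.0217, 0.0029, 0.033, -2.9, -1.6, 0.0, 0.03, -0.0208, 0.0013, 0.0338, -2.9, -1.6, 0.0, 0.03]
[-0.0199, -0.0005, 0.0343, -2.9, -1.6, 0.0, 0.03, -0.0189, -0.0022, 0.0348, -2.9, -1.6, 0.0, 0.03]
err 0.0 maxstep/row [0.   0.03 0.05 0.01 0.07 0.02] end [-0.32  0.69  1.08 -0.25  1.8   1.05]
N 1 dist 40.0 deg/row 0.1
[0.035, 0.0193, 0.0001, 0.0, -0.0, 0.1, 0.03]
err 0.0 maxstep/row [0.03 0.05 0.06 0.17 0.09 0.17] end [-0.67  0.22  1.92  1.09  0.7  -0.07]
N 16 dist 23.0 deg/row 4.8
[-0.0009, 0.0011, -0.0, 0.0, -0.0, 4.8, 0.03, -0.0008, 0.0013, -0.0, 0.0, -0.0, 4.8, 0.03, -0.0007, 0.0012, -0.0, 0.0, -0.0, 4.8, 0.03, -0.0006, 0.0014, -0.0, 0.0, -0.0, 4.8, 0.03, -0.0005, 0.0014, -0.0, 0.0, -0.0, 4.8, 0.03]
[-0.0004, 0.0014, -0.0, 0.0, -0.0, 4.8, 0.03, -0.0003, 0.0014, -0.0, 0.0, -0.0, 4.8, 0.03, -0.0001, 0.0015, -0.0, 0.0, -0.0, 4.8, 0.03, 0.0, 0.0014, -0.0, 0.0, -0.0, 4.8, 0.03, 0.0001, 0.0015, -0.0, 0.0, -0.0, 4.8, 0.03]
[0.0003, 0.0014, -0.0, 0.0, -0.0, 4.8, 0.03, 0.0003, 0.0015, -0.0, 0.0, -0.0, 4.8, 0.03, 0.0005, 0.0014, -0.0, 0.0, -0.0, 4.8, 0.03, 0.0006, 0.0013, -0.0, 0.0, -0.0, 4.8, 0.03, 0.0007, 0.0013, -0.0, 0.0, -0.0, 4.8, 0.03]
[0.0008, 0.0012, -0.0, 0.0, -0.0, 4.8, 0.03]
```

Emit:
step_arm(
  commands=[-0.0244,0.0078,0.0303,-2.9,-1.6,0,0.03,-0.0236,0.0062,0.0313,-2.9,-1.6,0,0.03,-0.0227,0.0046,0.0323,-2.9,-1.6,0,0.03,-0.0217,0.0029,0.033,-2.9,-1.6,0,0.03,-0.0208,0.0013,0.0338,-2.9,-1.6,0,0.03],
)

```text
clock: 20.82
eef_pos: [526.3, -146.0, 184.0]
eef_rot: [-1.573, 1.069, -3.057]
wrist_force: [-0.1, -0.4, -3.2]
finger_gap: 45.6
```

Emit:
step_arm(
  commands=[-0.0199,-0.0005,0.0343,-2.9,-1.6,0,0.03,-0.0189,-0.0022,0.0348,-2.9,-1.6,0,0.03,0.035,0.0193,0,0,0,0.1,0.03,-0.0009,0.0011,0,0,0,4.8,0.03,-0.0008,0.0013,0,0,0,4.8,0.03],
)

```text
clock: 21.45
eef_pos: [553.1, -211.0, 178.5]
eef_rot: [-1.575, 1.24, -2.945]
wrist_force: [-0.1, -0.5, -2.8]
finger_gap: 46.3
```

Emit:
step_arm(
  commands=[-0.0007,0.0012,0,0,0,4.8,0.03,-0.0006,0.0014,0,0,0,4.8,0.03,-0.0005,0.0014,0,0,0,4.8,0.03,-0.0004,0.0014,0,0,0,4.8,0.03,-0.0003,0.0014,0,0,0,4.8,0.03],
)

```text
clock: 22.08
eef_pos: [559.9, -209.7, 180.7]
eef_rot: [1.578, 1.482, 0.207]
wrist_force: [0.4, -0.2, -3.7]
finger_gap: 46.0
```

Emit:
step_arm(
  commands=[-0.0001,0.0015,0,0,0,4.8,0.03,0,0.0014,0,0,0,4.8,0.03,0.0001,0.0015,0,0,0,4.8,0.03,0.0003,0.0014,0,0,0,4.8,0.03,0.0003,0.0014,0,0,0,4.8,0.03],
)

```text
clock: 22.7
eef_pos: [566.9, -208.3, 181.9]
eef_rot: [1.572, 1.063, 0.201]
wrist_force: [0.9, -0.3, -2.7]
finger_gap: 45.7
```

Emit:
step_arm(
  commands=[0.0005,0.0014,0,0,0,4.8,0.03,0.0006,0.0013,0,0,0,4.8,0.03,0.0007,0.0013,0,0,0,4.8,0.03,0.0008,0.0012,0,0,0,4.8,0.03,0,0,0,0,0,0,0.03],
)

```text
clock: 23.32
eef_pos: [572.1, -207.2, 182.3]
eef_rot: [1.573, 0.731, 0.201]
wrist_force: [-0.1, -0.2, -0.7]
finger_gap: 45.9
```

```bash
cat > m3.py <<'E'
from h import *
from s3 import *
def pose_fit(q0,cams,near_,geom=POT):
    """fit tip angle, x(along),z of a held pot: params grasp-in-world known g, yaw known: tip th, and pot-frame grasp (gx,gz)"""
weigh(5)
s=manip.read_state();p,R=cur();print(p,p-R.apply([GD,0,0]),s["joints"].round(2))
g=p-R.apply([GD,0,0])
d=manip.camera("side")
cv2.imwrite("pics/pourB.png",cv2.resize(d[140:340,230:530,::-1],(600,400)))
o=manip.outline_of("pot_k","side");print([(round(x["score"],2),np.round(x["centre"])) for x in o])
E
python3 m3.py
```

```text
force [ 0.37 -0.57 -1.06] sd [0.64 0.19 0.39]
[ 573.0932819  -207.13125449  183.59528144] [ 559.3669869  -209.92234447  196.13476478] [-0.66  0.21  1.91  1.07  0.7  -0.04]
[(0.92, array([422., 403.])), (0.9, array([314., 270.])), (0.81, array([171., 355.]))]
```

View pics/pourB.png

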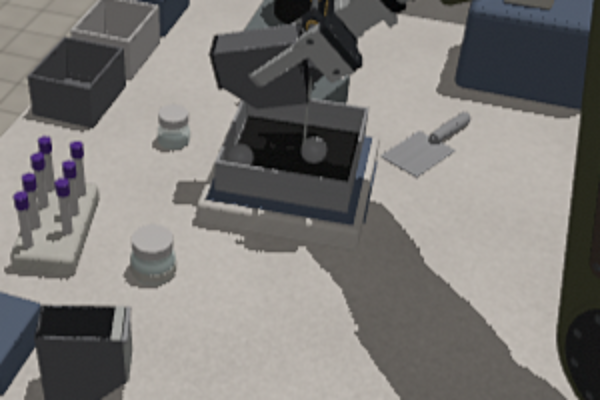

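```bash
python3 - <<'E'
from s3 import *
p,R=cur()
gr=(np.array([466.3,22.5,47.]),Ro.from_euler("xyz",[-1.574,1.07,2.934]))
plan((p,R),[((p+[0,0,60],R),2,.03),((gr[0]+[0,0,120],gr[1]),14,.03),((gr[0]+[0,0,25],gr[1]),2,.03)])
E
```

```text
err 0.0 maxstep/row [0.   0.04 0.03 0.07 0.04 0.09] end [-0.66  0.13  1.86  0.94  0.78  0.14]
N 2 dist 60.0 deg/row 0.0
[-0.02, 0.0224, 0.0, 0.0, 0.0, 0.0, 0.03, -0.02, 0.0223, 0.0, 0.0, 0.0, 0.0, 0.03]
err 0.0 maxstep/row [0.05 0.05 0.03 0.17 0.08 0.2 ] end [-0.07  0.46  1.47  0.07  1.7   1.7 ]
N 14 dist 264.0 deg/row 5.7
[0.0005, -0.0069, -0.0176, 1.8, -0.3, -5.4, 0.03, 0.0011, -0.0073, -0.0174, 1.8, -0.3, -5.4, 0.03, 0.0017, -0.0078, -0.0171, 1.8, -0.3, -5.4, 0.03, 0.0024, -0.0081, -0.0169, 1.8, -0.3, -5.4, 0.03, 0.003, -0.0083, -0.0167, 1.8, -0.3, -5.4, 0.03]
[0.0038, -0.0086, -0.0164, 1.8, -0.3, -5.4, 0.03, 0.0045, -0.0087, -0.0161, 1.8, -0.3, -5.4, 0.03, 0.0052, -0.0087, -0.0159, 1.8, -0.3, -5.4, 0.03, 0.006, -0.0087, -0.0157, 1.8, -0.3, -5.4, 0.03, 0.0067, -0.0086, -0.0154, 1.8, -0.3, -5.4, 0.03]
[0.0074, -0.0084, -0.0152, 1.8, -0.3, -5.4, 0.03, 0.0082, -0.0081, -0.015, 1.8, -0.3, -5.4, 0.03, 0.0088, -0.0078, -0.0148, 1.8, -0.3, -5.4, 0.03, 0.0094, -0.0075, -0.0145, 1.8, -0.3, -5.4, 0.03]
err 0.0 maxstep/row [0.   0.06 0.04 0.   0.09 0.01] end [-0.07  0.58  1.54  0.07  1.52  1.69]
N 2 dist 95.0 deg/row 0.2
[0.0417, 0.0228, 0.0001, -0.2, -0.1, -0.0, 0.03, 0.0417, 0.0227, 0.0001, -0.2, -0.1, -0.0, 0.03]
```

Emit:
step_arm(
  commands=[-0.02,0.0224,0,0,0,0,0.03,-0.02,0.0224,0,0,0,0,0.03,0.0005,-0.0069,-0.0176,1.8,-0.3,-5.4,0.03,0.0011,-0.0073,-0.0174,1.8,-0.3,-5.4,0.03,0.0017,-0.0078,-0.0171,1.8,-0.3,-5.4,0.03],
)

```text
clock: 24.3
eef_pos: [549.7, -157.7, 227.2]
eef_rot: [1.662, 1.016, 0.194]
wrist_force: [-0.5, 0.5, -1.5]
finger_gap: 46.0
```

Emit:
step_arm(
  commands=[0.0024,-0.0081,-0.0169,1.8,-0.3,-5.4,0.03,0.003,-0.0083,-0.0167,1.8,-0.3,-5.4,0.03,0.0038,-0.0086,-0.0164,1.8,-0.3,-5.4,0.03,0.0045,-0.0087,-0.0161,1.8,-0.3,-5.4,0.03,0.0052,-0.0087,-0.0159,1.8,-0.3,-5.4,0.03],
)

```text
clock: 24.92
eef_pos: [511.8, -75.5, 199.9]
eef_rot: [2.351, 1.47, 0.739]
wrist_force: [0.9, 0.7, -0.8]
finger_gap: 46.4
```

Emit:
step_arm(
  commands=[0.006,-0.0087,-0.0157,1.8,-0.3,-5.4,0.03,0.0067,-0.0086,-0.0154,1.8,-0.3,-5.4,0.03,0.0074,-0.0084,-0.0152,1.8,-0.3,-5.4,0.03,0.0082,-0.0081,-0.015,1.8,-0.3,-5.4,0.03,0.0088,-0.0078,-0.0148,1.8,-0.3,-5.4,0.03],
)

```text
clock: 25.55
eef_pos: [473.9, 6.6, 172.4]
eef_rot: [-1.62, 1.163, 2.908]
wrist_force: [0.3, 0.6, -1.3]
finger_gap: 46.0
```

Emit:
step_arm(
  commands=[0.0094,-0.0075,-0.0145,1.8,-0.3,-5.4,0.03,0.0417,0.0228,0,-0.2,0,0,0.03,0.0417,0.0228,0,-0.2,0,0,0.03,0,0,0,0,0,0,0.03],
)

```text
clock: 26.05
eef_pos: [465.0, 22.8, 69.9]
eef_rot: [-1.58, 1.066, 2.926]
wrist_force: [0.7, -0.8, -0.3]
finger_gap: 45.6
```

```bash
cat > m4.py <<'E'
# fit tip angle of pot held (or lying): params x,z (pot origin, along plane), tip;  usage: fit6(yaw fixed)
from h import *
from s3 import *
def tipped(q,th): # q: x,y,yaw,z of pot origin, tipped forward th about pot y
    P=POT@Ro.from_rotvec([0,-th,0]).as_matrix().T
    return P@Ro.from_euler("z",q[2]).as_matrix().T+[q[0],q[1],q[3]]
def hm(P,n):
    k=np.zeros((1920,2560),np.uint8)
    cv2.fillConvexPoly(k,cv2.convexHull((proj(P,n)*4+1.5).astype(np.float32)).round().astype(int),1)
    return cv2.resize(k*255,(640,480),interpolation=cv2.INTER_AREA)/255.
def held(g,yaw,gx,gz,mask,n="side"):
    """grasp world g, pot-frame grasp (gx,gz): scan tip; visible part may be hidden by the fingers"""
    best=[]
    for th in np.radians(np.arange(-40,61,4)):
        off=Ro.from_euler("z",yaw).apply(Ro.from_rotvec([0,-th,0]).apply([gx,0,gz]))
        o=g-off; h=hm(tipped([o[0],o[1],yaw,o[2]],th),n)
        best.append((np.minimum(h,mask).sum()/np.maximum(h,mask).sum(),np.degrees(th).round()))
    return sorted(best)[::-1][:4]
E
python3 - <<'E'
from m4 import *
p,R=cur();g=p-R.apply([GD,0,0]);print(p,g)
d=manip.camera("side");cv2.imwrite("pics/s3.png",cv2.resize(d[230:480,220:520,::-1],(600,500)))
o=manip.outline_of("pot_k","side");print([(round(x["score"],2),np.round(x["centre"])) for x in o])
c=proj(g,"side")[0][::-1]; m=min(o,key=lambda d:np.hypot(*(d["centre"]-c)))["pixels"].astype(float)
print(held(g,-.207,-8,62,m))
E
```

```text
[464.9940393   22.80111059  69.91720743] [473.87260304  20.85737146  86.37421153]
[(0.95, array([315., 268.])), (0.91, array([274., 373.])), (0.85, array([420., 404.])), (0.17, array([416., 257.]))]
[(np.float64(0.7571122060495244), np.float64(4.0)), (np.float64(0.7518969768054192), np.float64(0.0)), (np.float64(0.7502638162763053), np.float64(8.0)), (np.float64(0.7398142989786443), np.float64(12.0))]
```

View pics/s3.png

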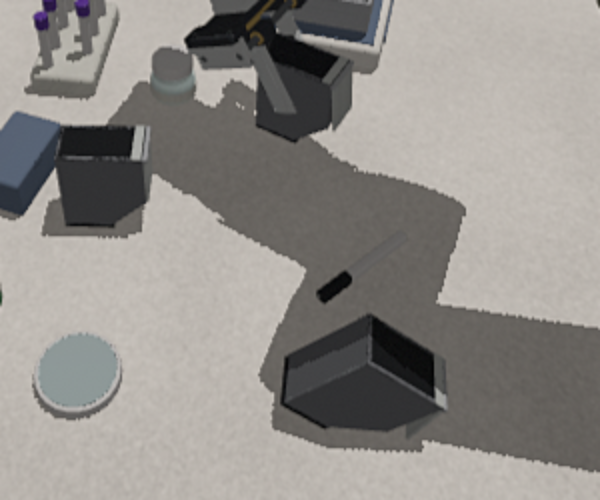

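Emit:
step_arm(
  commands=[0.0088,0.0048,0,0,0,-5,0.03,0.0084,0.0055,0,0,0,0,0.03,0,0,0,0,0,0,0.03],
)

```text
clock: 26.52
eef_pos: [466.5, 22.8, 52.2]
eef_rot: [-1.582, 0.986, 2.925]
wrist_force: [-0.3, 0.4, -1.8]
finger_gap: 45.7
```

```bash
python3 - <<'E'
from p import *
weigh(4);p,R=cur();print(p,p-R.apply([GD,0,0]));rows((p,R),(p-[0,0,2],R),1,.03)
E
```

```text
force [ 0.13  0.39 -1.57] sd [0.5  0.39 0.61]
[466.62146579  22.8626228   52.59907289] [476.75491139  20.6335947   68.27659546]
N 1 dist 2.0 deg/row 0.0
[0.0017, 0.0011, 0.0, 0.0, 0.0, 0.0, 0.03]
```

Emit:
step_arm(
  commands=[0.0044,0.0005,0,0,0,0,0.03,0,0,0,0,0,0,0.03],
)

```text
clock: 26.98
eef_pos: [465.3, 23.5, 49.1]
eef_rot: [-1.584, 0.987, 2.924]
wrist_force: [2.4, 1.3, 10.6]
finger_gap: 45.6
```

Emit:
step_arm(
  commands=[0.0012,0.0008,0,0,0,0,0.03,0,0,0,0,0,0,0.03],
)

```text
clock: 27.22
eef_pos: [465.4, 23.5, 48.9]
eef_rot: [-1.584, 0.987, 2.924]
wrist_force: [-0.5, 1.8, 25.2]
finger_gap: 45.6
```

Emit:
step_arm(
  commands=[-0.001,-0.0007,0,0,0,0,0.03,0,0,0,0,0,0,0.055,0,0,0,0,0,0,0.08,0,0,0,0,0,0,0.08,0,0,0,0,0,0,0.08],
)

```text
clock: 27.85
eef_pos: [464.2, 23.3, 47.5]
eef_rot: [-1.582, 0.984, 2.925]
wrist_force: [0.7, -0.1, 0.0]
finger_gap: 79.1
```

```bash
cat > up.py <<'E'
from m4 import *
def full(q0,masks,th0=0.):
    def f(v):
        th=v[3]; P=tipped([v[0],v[1],v[2],0],th); P[:,2]-=P[:,2].min(); s=0
        for n,m in masks.items():
            h=hm(P,n); s+=1-np.minimum(h,m).sum()/np.maximum(h,m).sum()
        return s
    q=np.array([*q0,th0]); r=minimize(f,q,method="Nelder-Mead",options=dict(initial_simplex=q+np.array([[0]*4,[12,0,0,0],[0,12,0,0],[0,0,.15,0],[0,0,0,.15]]),xatol=.05,fatol=1e-4,maxiter=250))
    return r.x.round(3),round(r.fun,3)
E
python3 - <<'E'
from up import *
p,R=cur();print(p,manip.read_state()["wrist_force"].round(1),manip.read_state()["finger_gap"])
manip.camera("side");o=manip.outline_of("pot_k","side")
manip.camera("top");ot=manip.outline_of("pot_k","top")
print([np.round(x["centre"]) for x in o],[np.round(x["centre"]) for x in ot])
m=min(o,key=lambda d:np.hypot(*(d["centre"]-np.array([280,367]))))["pixels"].astype(float)
print("B",full([482.5,19.4,-.204],{"side":m}))
ms=min(o,key=lambda d:np.hypot(*(d["centre"]-np.array([420,404]))))["pixels"].astype(float)
mt=min(ot,key=lambda d:np.hypot(*(d["centre"]-np.array([365,153]))))["pixels"].astype(float)
print("C",full([375,325,.2],{"side":ms},.9),full([375,325,.2],{"side":ms,"top":mt},.9))
E
```

```text
[464.23717453  23.25000382  47.48663572] [ 0.7 -0.1  0. ] 79.14047228475883
[array([422., 400.]), array([315., 271.])] [array([218., 215.]), array([359., 159.])]
B (array([ 4.825e+02,  1.940e+01, -2.040e-01,  0.000e+00]), np.float64(1.0))
C (array([3.68278e+02, 3.19440e+02, 1.97000e-01, 6.82000e-01]), np.float64(0.041)) (array([3.75037e+02, 3.23542e+02, 2.47000e-01, 9.47000e-01]), np.float64(0.276))
```

```bash
python3 - <<'E'
from s3 import *
p,R=cur(); gA=np.array([635,189.3,62])
plan((p,R),[((p+[0,0,115],R),3,.08),(ft(gA+[0,0,115],.338,-.5),6,.08)])
E
```

```text
err 0.0 maxstep/row [0.   0.05 0.03 0.   0.07 0.01] end [-0.07  0.51  1.43  0.08  1.78  1.69]
N 3 dist 115.0 deg/row 0.0
[-0.0319, -0.0212, -0.0002, 0.0, 0.0, 0.0, 0.08, -0.0319, -0.0212, -0.0003, 0.0, 0.0, 0.0, 0.08, -0.032, -0.0213, -0.0002, 0.0, 0.0, 0.0, 0.08]
err 0.0 maxstep/row [0.07 0.09 0.16 0.03 0.05 0.05] end [ 0.25  0.93  0.72 -0.05  1.99  1.48]
N 6 dist 230.0 deg/row 5.3
[-0.0111, 0.0177, -0.0321, -4.4, -2.7, 0.8, 0.08, -0.0123, 0.0202, -0.0302, -4.4, -2.7, 0.8, 0.08, -0.0133, 0.0227, -0.0279, -4.4, -2.7, 0.8, 0.08, -0.0143, 0.0248, -0.0254, -4.4, -2.7, 0.8, 0.08, -0.0151, 0.027, -0.0227, -4.4, -2.7, 0.8, 0.08]
[-0.0157, 0.0288, -0.0199, -4.4, -2.7, 0.8, 0.08]
```

Emit:
step_arm(
  commands=[-0.0319,-0.0212,-0.0002,0,0,0,0.08,-0.0319,-0.0212,-0.0002,0,0,0,0.08,-0.0319,-0.0212,-0.0002,0,0,0,0.08,-0.0111,0.0177,-0.0321,-4.4,-2.7,0.8,0.08,-0.0123,0.0202,-0.0302,-4.4,-2.7,0.8,0.08],
)

```text
clock: 28.68
eef_pos: [519.2, 78.0, 162.5]
eef_rot: [-1.59, 1.015, 3.1]
wrist_force: [0.2, -0.8, -0.7]
finger_gap: 79.9
```

Emit:
step_arm(
  commands=[-0.0133,0.0227,-0.0279,-4.4,-2.7,0.8,0.08,-0.0143,0.0248,-0.0254,-4.4,-2.7,0.8,0.08,-0.0151,0.027,-0.0227,-4.4,-2.7,0.8,0.08,-0.0157,0.0288,-0.0199,-4.4,-2.7,0.8,0.08,0,0,0,0,0,0,0.08],
)

```text
clock: 29.3
eef_pos: [626.7, 188.5, 158.9]
eef_rot: [-1.575, 1.071, -2.808]
wrist_force: [0.7, -0.7, -0.4]
finger_gap: 80.2
```

```bash
python3 - <<'E'
from up import *
img=manip.camera("side");o=manip.outline_of("pot_k","side")
cv2.imwrite("pics/s4.png",cv2.resize(img[130:480,180:520,::-1],(680,700))[:600])
print([np.round(x["centre"]) for x in o])
m=min(o,key=lambda d:np.hypot(*(d["centre"]-np.array([280,367]))))["pixels"].astype(float)
print("B",full([482.5,19.4,-.204],{"side":m}))
gA=np.array([635,189.3,62])
plan(cur(),[(ft(gA,.338,-.5),3,.08)])
E
```

```text
[array([279., 367.]), array([313., 270.]), array([420., 404.])]
B (array([ 4.81466e+02,  1.90160e+01, -1.60000e-01,  4.90000e-02]), np.float64(0.049))
err 0.0 maxstep/row [0.   0.04 0.04 0.   0.07 0.  ] end [ 0.25  1.02  0.82 -0.04  1.8   1.48]
N 3 dist 114.0 deg/row 0.1
[0.0334, 0.0183, 0.0, -0.1, -0.1, -0.0, 0.08, 0.0334, 0.0184, 0.0001, -0.1, -0.1, -0.0, 0.08, 0.0334, 0.0183, -0.0001, -0.1, -0.1, -0.0, 0.08]
```

View pics/s4.png

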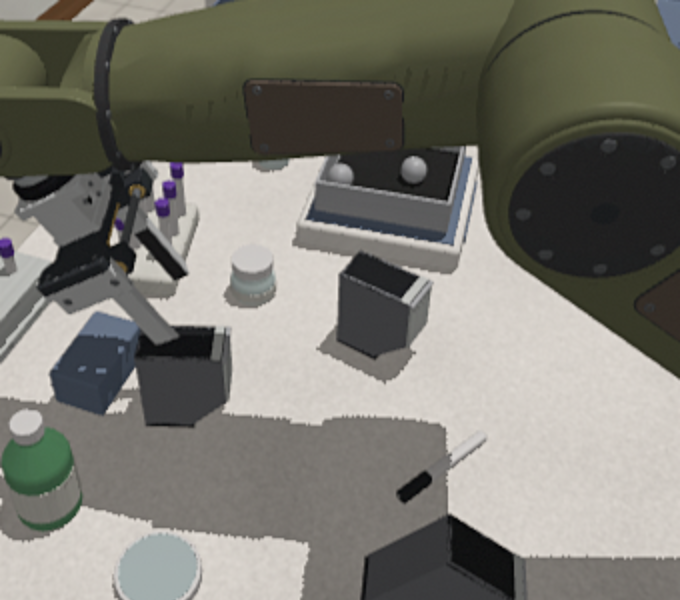

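Emit:
step_arm(
  commands=[0.0334,0.0183,0,-0.1,0,0,0.08,0.0334,0.0183,0,-0.1,0,0,0.08,0.0334,0.0183,0,-0.1,0,0,0.08,0,0,0,0,0,0,0.08,0,0,0,0,0,0,0.03],
)

```text
clock: 30.02
eef_pos: [627.4, 186.2, 48.4]
eef_rot: [-1.579, 1.075, -2.812]
wrist_force: [-0.7, -0.5, 0.2]
finger_gap: 72.9
```

Emit:
step_arm(
  commands=[0,0,0,0,0,0,0.03,0,0,0,0,0,0,0.03,0,0,0,0,0,0,0.03,0,0,0,0,0,0,0.03],
)

```text
clock: 30.52
eef_pos: [626.9, 186.7, 46.8]
eef_rot: [-1.579, 1.073, -2.811]
wrist_force: [0.3, -0.5, 5.0]
finger_gap: 45.7
```

Emit:
step_arm(
  commands=[-0.013,-0.0072,0,0,0,0,0.03,-0.013,-0.0072,0,0,0,0,0.03,0,0,0,0,0,0,0.03],
)

```text
clock: 30.9
eef_pos: [627.3, 186.6, 77.9]
eef_rot: [-1.579, 1.075, -2.811]
wrist_force: [0.9, 0.4, -1.1]
finger_gap: 46.0
```

```bash
python3 - <<'E'
from p import *
weigh(10);p,R=cur();print(p)
E
```

```text
force [-0.05  0.16 -1.42] sd [0.23 0.49 0.65]
[626.52566714 186.41435346  75.70702877]
```

Emit:
step_arm(
  commands=[0.0125,0.0069,0,0,0,0,0.03,0.0105,0.0057,0,0,0,0,0.03,0.0013,0.0007,0,0,0,0,0.03,0,0,0,0,0,0,0.03],
)

```text
clock: 31.9
eef_pos: [626.5, 186.5, 47.7]
eef_rot: [-1.58, 1.072, -2.812]
wrist_force: [-0.0, -0.3, -1.1]
finger_gap: 45.4
```

Emit:
step_arm(
  commands=[0.0007,0.0004,0,0,0,0,0.03,0,0,0,0,0,0,0.03],
)

```text
clock: 32.15
eef_pos: [626.6, 186.6, 47.4]
eef_rot: [-1.58, 1.072, -2.812]
wrist_force: [0.6, -0.3, -1.7]
finger_gap: 45.6
```

Emit:
step_arm(
  commands=[0.0007,0.0004,0,0,0,0,0.03,0,0,0,0,0,0,0.055,0,0,0,0,0,0,0.08,0,0,0,0,0,0,0.08,0,0,0,0,0,0,0.08],
)

```text
clock: 32.78
eef_pos: [626.6, 186.6, 46.6]
eef_rot: [-1.58, 1.072, -2.812]
wrist_force: [-0.9, -0.1, 0.4]
finger_gap: 79.1
```

Emit:
step_arm(
  commands=[-0.032,-0.0176,0,0,0,0,0.08,-0.032,-0.0176,0,0,0,0,0.08,-0.032,-0.0176,0,0,0,0,0.08,0,0,0,0,0,0,0.08],
)

```text
clock: 33.28
eef_pos: [627.3, 186.2, 159.4]
eef_rot: [-1.579, 1.078, -2.811]
wrist_force: [0.6, 0.1, 1.3]
finger_gap: 79.6
```

```bash
python3 - <<'E'
from up import *
import pickle
a=manip.camera("side");o=manip.outline_of("pot_k","side")
manip.camera("top");ot=manip.outline_of("pot_k","top")
print([np.round(x["centre"]) for x in o],[np.round(x["centre"]) for x in ot])
near=lambda o,c:min(o,key=lambda d:np.hypot(*(d["centre"]-np.array(c))))["pixels"].astype(float)
ms=near(o,[420,404]);mt=near(ot,[362,155])
for n,c in(("A",(315,270)),):
    print(n,full([642,192,.338],{"side":near(o,c)}))
th=np.arctan2(44,35)
def f(v,cams):
    P=tipped([*v,0],th);P[:,2]-=P[:,2].min()
    return sum(1-np.minimum(h,m).sum()/np.maximum(h,m).sum() for h,m in((hm(P,n),m) for n,m in cams.items()))
for cams in({"side":ms},{"side":ms,"top":mt}):
    q=np.array([372,322,.2]);r=minimize(f,q,args=(cams,),method="Nelder-Mead",options=dict(initial_simplex=q+np.array([[0,0,0],[12,0,0],[0,12,0],[0,0,.15]]),xatol=.05,fatol=1e-4))
    v=r.x;P=tipped([*v,0],th);dz=-P[:,2].min()
    print(v.round(2),round(r.fun,3),"dz",dz.round(1),"grasp(-8,62)",(tipped([*v,0],th)[0]*0+np.array([*v[:2],dz])+Ro.from_euler("z",v[2]).apply(Ro.from_rotvec([0,-th,0]).apply([-8,0,62]))).round(1))
print(cur()[0])
E
```

```text
[array([315., 271.]), array([422., 405.]), array([281., 367.])] [array([217., 222.]), array([292., 293.])]
A (array([ 6.40490e+02,  1.90158e+02,  3.38000e-01, -2.50000e-02]), np.float64(0.088))
[3.7120e+02 3.2104e+02 2.9000e-01] 0.086 dz 19.6 grasp(-8,62) [319.9 306.   51.9]
[3.7120e+02 3.2104e+02 2.9000e-01] 1.086 dz 19.6 grasp(-8,62) [319.9 306.   51.9]
[625.9107794  185.91492403 154.64234153]
```

```bash
python3 - <<'E'
from s3 import *
gC=np.array([321,306.5,54]); 
plan(cur(),[(ft(gC+[0,0,110],.25,.4),9,.08),(ft(gC,.25,.4),3,.08)])
E
```

```text
err 0.0 maxstep/row [0.12 0.15 0.24 0.13 0.19 0.22] end [ 0.79 -0.03  2.1  -0.3   0.75  2.3 ]
N 9 dist 322.0 deg/row 5.8
[0.0137, -0.023, -0.0238, 0.6, 0.0, 5.7, 0.08, 0.0113, -0.0244, -0.0235, 0.6, 0.0, 5.7, 0.08, 0.0089, -0.0257, -0.0233, 0.6, 0.0, 5.7, 0.08, 0.0062, -0.0267, -0.023, 0.6, 0.0, 5.7, 0.08, 0.0035, -0.0274, -0.0228, 0.6, 0.0, 5.7, 0.08]
[0.0008, -0.0279, -0.0224, 0.6, 0.0, 5.7, 0.08, -0.002, -0.028, -0.0221, 0.6, 0.0, 5.7, 0.08, -0.0048, -0.028, -0.0219, 0.6, 0.0, 5.7, 0.08, -0.0075, -0.0275, -0.0215, 0.6, 0.0, 5.7, 0.08]
err 0.0 maxstep/row [0.   0.08 0.04 0.08 0.1  0.09] end [ 0.79  0.19  2.19 -0.47  0.46  2.51]
N 3 dist 110.0 deg/row 0.1
[0.0338, -0.0141, -0.0, -0.1, 0.0, 0.1, 0.08, 0.0338, -0.0142, -0.0001, -0.1, 0.0, 0.1, 0.08, 0.0338, -0.0142, -0.0001, -0.1, 0.0, 0.1, 0.08]
```

```bash
python3 - <<'E'
from s3 import *
gC=np.array([321,306.5,54]); f=np.array([386.4,323.9,63])
plan(cur(),[(ft(gC+[0,0,110],.25,.15),10,.08),(ft(gC,.25,.15),3,.08),(ft(gC+[0,0,60],.25,.15),2,.03),(ft(f+[0,0,40],.2,-.75),11,.03)])
E
```

```text
err 0.0 maxstep/row [0.08 0.12 0.2  0.04 0.14 0.11] end [ 0.72  0.06  1.96 -0.08  0.99  2.08]
N 10 dist 326.0 deg/row 3.8
[0.0127, -0.021, -0.0215, 0.5, 0.1, 3.7, 0.08, 0.0113, -0.0219, -0.0212, 0.5, 0.1, 3.7, 0.08, 0.0098, -0.0229, -0.021, 0.5, 0.1, 3.7, 0.08, 0.0085, -0.0236, -0.0208, 0.5, 0.1, 3.7, 0.08, 0.0069, -0.0242, -0.0206, 0.5, 0.1, 3.7, 0.08]
[0.0054, -0.0249, -0.0204, 0.5, 0.1, 3.7, 0.08, 0.0038, -0.0253, -0.0201, 0.5, 0.1, 3.7, 0.08, 0.0021, -0.0257, -0.0199, 0.5, 0.1, 3.7, 0.08, 0.0006, -0.026, -0.0197, 0.5, 0.1, 3.7, 0.08, -0.0011, -0.0261, -0.0195, 0.5, 0.1, 3.7, 0.08]
err 0.0 maxstep/row [0.   0.07 0.04 0.01 0.09 0.02] end [ 0.72  0.25  2.05 -0.1   0.71  2.11]
N 3 dist 110.0 deg/row 0.2
[0.0363, -0.0053, 0.0002, -0.0, -0.1, 0.1, 0.08, 0.0362, -0.0053, 0.0002, -0.0, -0.1, 0.1, 0.08, 0.0363, -0.0054, 0.0001, -0.0, -0.1, 0.1, 0.08]
err 0.0 maxstep/row [0.   0.06 0.02 0.01 0.08 0.01] end [ 0.72  0.14  2.01 -0.09  0.86  2.09]
N 2 dist 60.0 deg/row 0.0
[-0.0297, 0.0045, -0.0, -0.0, -0.0, -0.0, 0.03, -0.0297, 0.0045, -0.0001, -0.0, -0.0, -0.0, 0.03]
err 0.0 maxstep/row [0.03 0.06 0.06 0.06 0.09 0.06] end [0.52 0.74 1.33 0.22 1.8  1.86]
N 11 dist 52.0 deg/row 4.7
[0.0013, 0.0046, -0.0001, 0.3, 0.1, -4.7, 0.03, 0.0009, 0.0047, -0.0002, 0.3, 0.1, -4.7, 0.03, 0.0005, 0.0047, -0.0001, 0.3, 0.1, -4.7, 0.03, 0.0001, 0.0048, -0.0002, 0.3, 0.1, -4.7, 0.03, -0.0003, 0.0047, -0.0002, 0.3, 0.1, -4.7, 0.03]
[-0.0007, 0.0047, -0.0003, 0.3, 0.1, -4.7, 0.03, -0.001, 0.0047, -0.0002, 0.3, 0.1, -4.7, 0.03, -0.0014, 0.0045, -0.0003, 0.3, 0.1, -4.7, 0.03, -0.0018, 0.0044, -0.0003, 0.3, 0.1, -4.7, 0.03, -0.0022, 0.0042, -0.0004, 0.3, 0.1, -4.7, 0.03]
[-0.0025, 0.0041, -0.0003, 0.3, 0.1, -4.7, 0.03]
```

Emit:
step_arm(
  commands=[0.0127,-0.021,-0.0215,0.5,0.1,3.7,0.08,0.0113,-0.0219,-0.0212,0.5,0.1,3.7,0.08,0.0098,-0.0229,-0.021,0.5,0.1,3.7,0.08,0.0085,-0.0236,-0.0208,0.5,0.1,3.7,0.08,0.0069,-0.0242,-0.0206,0.5,0.1,3.7,0.08],
)

```text
clock: 34.1
eef_pos: [473.9, 246.7, 150.3]
eef_rot: [-1.56, 1.396, -2.837]
wrist_force: [-0.3, 0.6, 1.0]
finger_gap: 79.9
```

Emit:
step_arm(
  commands=[0.0054,-0.0249,-0.0204,0.5,0.1,3.7,0.08,0.0038,-0.0253,-0.0201,0.5,0.1,3.7,0.08,0.0021,-0.0257,-0.0199,0.5,0.1,3.7,0.08,0.0006,-0.026,-0.0197,0.5,0.1,3.7,0.08,-0.0011,-0.0261,-0.0195,0.5,0.1,3.7,0.08],
)

```text
clock: 34.72
eef_pos: [322.8, 307.3, 145.5]
eef_rot: [1.612, 1.423, 0.291]
wrist_force: [-0.7, 1.0, 0.3]
finger_gap: 80.3
```

```bash
python3 - <<'E'
from up import *
# expected tipped pot + tcp overlay, and correction to target
img=np.ascontiguousarray(manip.camera("side")[:,:,::-1])
p,R=cur();print(p,p-R.apply([GD,0,0]))
th=np.arctan2(44,35)
P=tipped([373,322,.25,19.6],th)
for q in proj(P,"side"): cv2.circle(img,tuple(int(v) for v in q.round()),1,(0,0,255),-1)
cv2.imwrite("pics/s5.png",cv2.resize(img[280:480,300:500],(600,600)))
plan((p,R),[(ft(np.array([321,306.5,54]),.25,.15),3,.08)])
E
```

```text
[319.90251577 307.66285904 144.99384707] [317.21588694 306.85399792 163.58330024]
err 0.0 maxstep/row [0.   0.07 0.04 0.01 0.09 0.01] end [ 0.72  0.25  2.05 -0.1   0.71  2.11]
N 3 dist 110.0 deg/row 0.1
[0.0363, -0.0043, 0.0007, -0.0, -0.1, 0.0, 0.08, 0.0363, -0.0042, 0.0006, -0.0, -0.1, 0.0, 0.08, 0.0363, -0.0043, 0.0006, -0.0, -0.1, 0.0, 0.08]
```

View pics/s5.png

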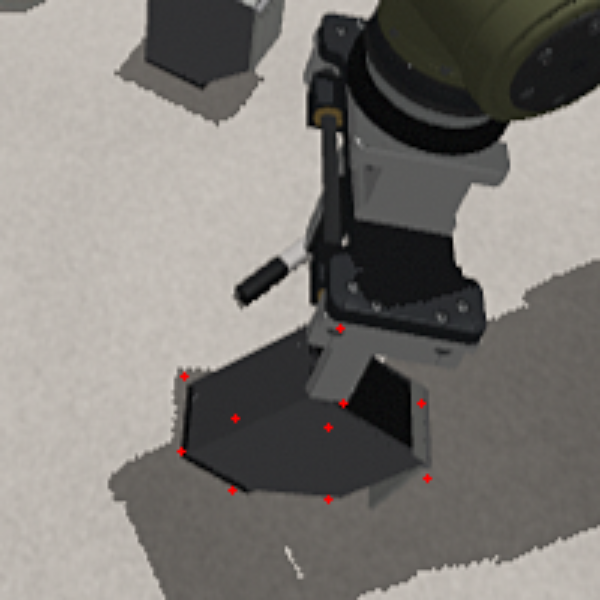

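Emit:
step_arm(
  commands=[0.0363,-0.0043,0.0006,0,-0.1,0,0.08,0.0363,-0.0043,0.0006,0,-0.1,0,0.08,0.0363,-0.0043,0.0006,0,-0.1,0,0.08,0,0,0,0,0,0,0.08,0,0,0,0,0,0,0.03],
)

```text
clock: 35.4
eef_pos: [327.8, 307.1, 37.5]
eef_rot: [1.579, 1.423, 0.258]
wrist_force: [-0.1, -0.2, 0.6]
finger_gap: 72.8
```

Emit:
step_arm(
  commands=[0,0,0,0,0,0,0.03,0,0,0,0,0,0,0.03,0,0,0,0,0,0,0.03,0,0,0,0,0,0,0.03],
)

```text
clock: 35.9
eef_pos: [327.8, 307.0, 37.1]
eef_rot: [1.58, 1.423, 0.259]
wrist_force: [-1.6, -0.0, 5.6]
finger_gap: 45.8
```

Emit:
step_arm(
  commands=[-0.0297,0.0045,0,0,0,0,0.03,-0.0297,0.0045,0,0,0,0,0.03,0.0013,0.0046,0,0.3,0.1,-4.7,0.03,0.0009,0.0047,0,0.3,0.1,-4.7,0.03,0.0005,0.0047,0,0.3,0.1,-4.7,0.03],
)

```text
clock: 36.52
eef_pos: [341.5, 310.2, 94.9]
eef_rot: [-1.637, 1.469, -2.973]
wrist_force: [-0.1, -0.4, -0.5]
finger_gap: 45.9
```

Emit:
step_arm(
  commands=[0.0001,0.0048,0,0.3,0.1,-4.7,0.03,-0.0003,0.0047,0,0.3,0.1,-4.7,0.03,-0.0007,0.0047,0,0.3,0.1,-4.7,0.03,-0.001,0.0047,0,0.3,0.1,-4.7,0.03,-0.0014,0.0045,0,0.3,0.1,-4.7,0.03],
)

```text
clock: 37.15
eef_pos: [364.6, 315.4, 91.8]
eef_rot: [-1.585, 1.058, -2.947]
wrist_force: [0.3, -1.1, -1.2]
finger_gap: 46.2
```

Emit:
step_arm(
  commands=[-0.0018,0.0044,0,0.3,0.1,-4.7,0.03,-0.0022,0.0042,0,0.3,0.1,-4.7,0.03,-0.0025,0.0041,0,0.3,0.1,-4.7,0.03,0,0,0,0,0,0,0.03],
)

```text
clock: 37.65
eef_pos: [378.6, 318.0, 88.9]
eef_rot: [-1.572, 0.814, -2.953]
wrist_force: [-0.6, -0.3, -1.5]
finger_gap: 45.5
```

```bash
cat > hold.py <<'E'
from up import *
def run(yaw):
    p,R=cur();g=p-R.apply([GD,0,0]);print(p,g,manip.read_state()["eef_rot"].round(3))
    manip.camera("side");o=manip.outline_of("pot_k","side")
    c=proj(g,"side")[0][::-1];m=min(o,key=lambda d:np.hypot(*(d["centre"]-c)));print(m["centre"],m["score"])
    m=m["pixels"].astype(float)
    def f(v):
        th,gx,gz=v; o=g-Ro.from_euler("z",yaw).apply(Ro.from_rotvec([0,-th,0]).apply([gx,0,gz]))
        h=hm(tipped([o[0],o[1],yaw,o[2]],th),"side"); return 1-np.minimum(h,m).sum()/np.maximum(h,m).sum()
    b=None
    for t0 in(-.4,0,.4):
        q=np.array([t0,-8,62.]);r=minimize(f,q,method="Nelder-Mead",options=dict(initial_simplex=q+np.array([[0,0,0],[.2,0,0],[0,10,0],[0,0,10]]),xatol=.05,fatol=1e-4))
        print("tip,gx,gz",r.x.round(2),round(r.fun,3))
E
python3 -c "
from hold import *
run(.2);weigh(3)"
```

```text
[378.56735718 317.98827868  88.93451364] [391.24975574 320.41481161 102.59865301] [-1.572  0.814 -2.953]
[389.9, 371.4] 0.78
tip,gx,gz [-0.16 -6.74 57.13] 0.199
tip,gx,gz [-0.17 -6.55 57.4 ] 0.199
tip,gx,gz [-0.16 -6.83 57.2 ] 0.199
force [ 0.06  0.08 -1.23] sd [0.16 0.68 0.33]
```

```bash
python3 - <<'E'
from s3 import *
plan(cur(),[(ft(np.array([387.5,324.2,66]),.2,-.67),3,.03)])
E
```

```text
err 0.0 maxstep/row [0.01 0.   0.02 0.01 0.05 0.  ] end [0.52 0.74 1.38 0.2  1.66 1.85]
N 3 dist 40.0 deg/row 1.6
[0.01, 0.0087, -0.0012, -0.1, -0.1, 1.6, 0.03, 0.0101, 0.0084, -0.0013, -0.1, -0.1, 1.6, 0.03, 0.0105, 0.0081, -0.0012, -0.1, -0.1, 1.6, 0.03]
```

Emit:
step_arm(
  commands=[0.01,0.0087,-0.0012,-0.1,-0.1,1.6,0.03,0.0101,0.0084,-0.0012,-0.1,-0.1,1.6,0.03,0.0105,0.0081,-0.0012,-0.1,-0.1,1.6,0.03,0,0,0,0,0,0,0.03],
)

```text
clock: 38.4
eef_pos: [375.8, 321.7, 51.1]
eef_rot: [-1.573, 0.9, -2.945]
wrist_force: [-0.1, 0.9, -1.7]
finger_gap: 45.4
```

Emit:
step_arm(
  commands=[0.0016,0.0013,0,0,0,0,0.03,0,0,0,0,0,0,0.03],
)

```text
clock: 38.65
eef_pos: [376.4, 321.8, 49.9]
eef_rot: [-1.574, 0.899, -2.946]
wrist_force: [-2.2, -0.3, 7.4]
finger_gap: 45.6
```

Emit:
step_arm(
  commands=[0,0,0,0,0,4,0.03,0.0008,0.0006,0,0,0,0,0.03],
)

```text
clock: 38.9
eef_pos: [376.3, 321.8, 48.5]
eef_rot: [-1.574, 0.97, -2.946]
wrist_force: [0.3, 0.3, -0.9]
finger_gap: 45.9
```

Emit:
step_arm(
  commands=[0,0,0,0,0,0,0.05,0,0,0,0,0,0,0.06,0,0,0,0,0,0,0.08,0,0,0,0,0,0,0.08,0,0,0,0,0,0,0.08],
)

```text
clock: 39.52
eef_pos: [376.3, 321.7, 47.6]
eef_rot: [-1.573, 0.969, -2.945]
wrist_force: [0.4, -0.5, -0.0]
finger_gap: 79.8
```

```bash
python3 - <<'E'
from up import *
p,R=cur()
manip.camera("side");o=manip.outline_of("pot_k","side")
m=min(o,key=lambda d:np.hypot(*(d["centre"]-np.array([413,367]))));print(m["centre"])
print("C",full([394,325.5,.2],{"side":m["pixels"].astype(float)}))
rows((p,R),(p+[0,0,125],R),3,.08)
E
```

```text
[407.3, 373.9]
C (array([3.94117e+02, 3.23983e+02, 2.20000e-01, 3.50000e-02]), np.float64(0.209))
N 3 dist 125.0 deg/row 0.0
[-0.0343, -0.0236, -0.0001, 0.0, 0.0, 0.0, 0.08, -0.0344, -0.0236, -0.0, 0.0, 0.0, 0.0, 0.08, -0.0343, -0.0236, -0.0001, 0.0, 0.0, 0.0, 0.08]
```

Emit:
step_arm(
  commands=[-0.0343,-0.0236,0,0,0,0,0.08,-0.0343,-0.0236,0,0,0,0,0.08,-0.0343,-0.0236,0,0,0,0,0.08,0,0,0,0,0,0,0.06],
)

```text
clock: 40.12
eef_pos: [377.1, 322.0, 175.3]
eef_rot: [-1.577, 0.974, -2.948]
wrist_force: [-0.0, -0.1, 0.8]
finger_gap: 72.7
```

```bash
cat > lev.py <<'E'
from s3 import *
B=np.array([573.4,-417.8]);YB=-.33;T=.15
def knob(a): # lever angle a -> world
    x=70*np.sin(a-.6); return np.array([B[0]+x*np.cos(YB),B[1]+x*np.sin(YB),72+70*np.cos(a-.6)])
def L(a,dz=0): return ft(knob(a)+[0,0,dz],YB,T)
E
python3 - <<'E'
from lev import *
plan(cur(),[(L(0,70),16,.05),(L(0),2,.05),(L(.6),8,.01),(L(1.2),8,.01)])
E
```

```text
err 0.0 maxstep/row [0.09 0.06 0.08 0.04 0.05 0.05] end [-0.72  0.51  1.29  0.06  1.2   1.16]
N 16 dist 746.0 deg/row 3.3
[-0.001, 0.0005, 0.0466, 1.9, 0.4, 2.6, 0.05, -0.0012, 0.002, 0.0465, 1.9, 0.4, 2.6, 0.05, -0.0014, 0.0037, 0.0465, 1.9, 0.4, 2.6, 0.05, -0.0015, 0.0053, 0.0462, 1.9, 0.4, 2.6, 0.05, -0.0016, 0.0069, 0.0461, 1.9, 0.4, 2.6, 0.05]
[-0.0016, 0.0085, 0.0458, 1.9, 0.4, 2.6, 0.05, -0.0015, 0.01, 0.0455, 1.9, 0.4, 2.6, 0.05, -0.0012, 0.0116, 0.0451, 1.9, 0.4, 2.6, 0.05, -0.0011, 0.0132, 0.0447, 1.9, 0.4, 2.6, 0.05, -0.0007, 0.0147, 0.0442, 1.9, 0.4, 2.6, 0.05]
[-0.0003, 0.0161, 0.0437, 1.9, 0.4, 2.6, 0.05, 0.0001, 0.0176, 0.0432, 1.9, 0.4, 2.6, 0.05, 0.0007, 0.0191, 0.0425, 1.9, 0.4, 2.6, 0.05, 0.0013, 0.0203, 0.0419, 1.9, 0.4, 2.6, 0.05, 0.0019, 0.0217, 0.0412, 1.9, 0.4, 2.6, 0.05]
[0.0027, 0.0229, 0.0405, 1.9, 0.4, 2.6, 0.05]
err 0.0 maxstep/row [0.   0.03 0.04 0.01 0.07 0.01] end [-0.72  0.58  1.36  0.07  1.07  1.15]
N 2 dist 70.0 deg/row 0.2
[0.0346, -0.0052, -0.0002, -0.0, 0.2, 0.1, 0.05, 0.0346, -0.0052, -0.0, -0.0, 0.2, 0.1, 0.05]
err 0.0 maxstep/row [0.   0.01 0.
[... 246 characters left out ...]
-0.0, -0.0, -0.0, -0.0, 0.01, -0.0007, 0.0051, -0.0001, -0.0, -0.0, -0.0, 0.01]
[-0.0008, 0.0051, 0.0, -0.0, -0.0, -0.0, 0.01, -0.0007, 0.0051, 0.0, -0.0, -0.0, -0.0, 0.01, -0.0008, 0.0052, 0.0, -0.0, -0.0, -0.0, 0.01]
err 0.0 maxstep/row [0.   0.01 0.02 0.   0.   0.  ] end [-0.68  0.75  1.08  0.06  1.17  1.2 ]
N 8 dist 41.0 deg/row 0.0
[0.0023, 0.0046, 0.0, -0.0, -0.0, -0.0, 0.01, 0.0022, 0.0047, 0.0, -0.0, -0.0, -0.0, 0.01, 0.0023, 0.0046, 0.0, -0.0, -0.0, -0.0, 0.01, 0.0022, 0.0047, 0.0, -0.0, -0.0, -0.0, 0.01, 0.0023, 0.0046, 0.0, -0.0, -0.0, -0.0, 0.01]
[0.0022, 0.0047, 0.0, -0.0, -0.0, -0.0, 0.01, 0.0023, 0.0046, 0.0, -0.0, -0.0, -0.0, 0.01, 0.0022, 0.0047, 0.0, -0.0, -0.0, -0.0, 0.01]
```

Emit:
step_arm(
  commands=[-0.001,0.0005,0.0466,1.9,0.4,2.6,0.05,-0.0012,0.002,0.0465,1.9,0.4,2.6,0.05,-0.0014,0.0037,0.0465,1.9,0.4,2.6,0.05,-0.0015,0.0053,0.0462,1.9,0.4,2.6,0.05,-0.0016,0.0069,0.0461,1.9,0.4,2.6,0.05],
)

```text
clock: 40.75
eef_pos: [426.6, 92.4, 174.0]
eef_rot: [-1.445, 1.198, -2.99]
wrist_force: [1.0, 0.1, 0.1]
finger_gap: 50.0
```

Emit:
step_arm(
  commands=[-0.0016,0.0085,0.0458,1.9,0.4,2.6,0.05,-0.0015,0.01,0.0455,1.9,0.4,2.6,0.05,-0.0012,0.0116,0.0451,1.9,0.4,2.6,0.05,-0.0011,0.0132,0.0447,1.9,0.4,2.6,0.05,-0.0007,0.0147,0.0442,1.9,0.4,2.6,0.05],
)

```text
clock: 41.38
eef_pos: [477.1, -134.9, 176.3]
eef_rot: [-1.196, 1.426, -2.905]
wrist_force: [0.3, -0.5, 0.4]
finger_gap: 50.0
```

Emit:
step_arm(
  commands=[-0.0003,0.0161,0.0437,1.9,0.4,2.6,0.05,0.0001,0.0176,0.0432,1.9,0.4,2.6,0.05,0.0007,0.0191,0.0425,1.9,0.4,2.6,0.05,0.0013,0.0203,0.0419,1.9,0.4,2.6,0.05,0.0019,0.0217,0.0412,1.9,0.4,2.6,0.05],
)

```text
clock: 42.0
eef_pos: [527.6, -362.3, 178.3]
eef_rot: [1.367, 1.47, -0.503]
wrist_force: [0.5, 0.5, 0.4]
finger_gap: 50.4
```

Emit:
step_arm(
  commands=[0.0027,0.0229,0.0405,1.9,0.4,2.6,0.05,0,0,0,0,0,0,0.05],
)

```text
clock: 42.25
eef_pos: [536.8, -408.6, 177.8]
eef_rot: [1.505, 1.428, -0.4]
wrist_force: [0.0, 0.8, 0.6]
finger_gap: 50.1
```

```bash
python3 - <<'E'
from up import *
from lev import *
s=manip.camera("side");o=manip.outline_of("pot_k","side")
t=manip.camera("top");ot=manip.outline_of("pot_k","top")
cv2.imwrite("pics/s6.png",s[:,:,::-1]);cv2.imwrite("pics/t6.png",t[:,:,::-1])
near=lambda o,c:min(o,key=lambda d:np.hypot(*(d["centre"]-np.array(c))))
for n,q,cs,ct in(("A",[642,192,.338],(315,270),(215,216)),("B",[482,19,-.2],(280,367),(290,292)),("C",[394,325,.2],(413,367),(333,150))):
    a,b=near(o,cs),near(ot,ct);print(n,np.round(a["centre"]),np.round(b["centre"]),full(q,{"side":a["pixels"].astype(float),"top":b["pixels"].astype(float)}))
plan(cur(),[(L(0),2,.05)])
E
```

```text
A [313. 270.] [219. 215.] (array([ 6.41859e+02,  1.90684e+02,  3.32000e-01, -1.50000e-02]), np.float64(0.097))
B [281. 366.] [294. 290.] (array([ 4.8074e+02,  2.1057e+01, -2.5800e-01,  2.8000e-02]), np.float64(0.139))
C [410. 369.] [334. 151.] (array([3.95035e+02, 3.25003e+02, 2.05000e-01, 2.10000e-02]), np.float64(0.104))
err 0.0 maxstep/row [0.   0.03 0.04 0.01 0.07 0.01] end [-0.72  0.58  1.36  0.07  1.07  1.15]
N 2 dist 68.0 deg/row 0.3
[0.0338, -0.0044, -0.0002, 0.0, 0.3, 0.2, 0.05, 0.0338, -0.0045, -0.0001, 0.0, 0.3, 0.2, 0.05]
```

Emit:
step_arm(
  commands=[0.0338,-0.0044,0,0,0.3,0.2,0.05,0.0338,-0.0044,0,0,0.3,0.2,0.05,0,0,0,0,0,0,0.05],
)

```text
clock: 42.82
eef_pos: [538.0, -405.6, 109.4]
eef_rot: [1.584, 1.424, -0.316]
wrist_force: [0.0, -0.0, 0.4]
finger_gap: 49.9
```

Emit:
step_arm(
  commands=[0,0,0,0,0,0,0.02,0,0,0,0,0,0,0.02,0,0,0,0,0,0,0.02,0,0,0,0,0,0,0.02],
  squeeze=12,
)

```text
clock: 43.32
eef_pos: [538.8, -407.5, 112.7]
eef_rot: [1.569, 1.418, -0.332]
wrist_force: [-2.9, 0.9, 5.2]
finger_gap: 24.7
```

```bash
python3 - <<'E'
from lev import *
p,R=cur();g=p-R.apply([GD,0,0]);print(g,knob(0),manip.read_state()["wrist_force"],manip.read_state()["finger_gap"])
# move relative along arc
def to(a): return (p+knob(a)-knob(0),R)
f,_=plan((p,R),[(to(.3),4,.02),(to(.6),4,.02)])
E
```

```text
[ 536.09549069 -406.59863955  131.24863517] [ 536.00770178 -404.99220801  129.77349304] [-2.86235941  0.89205384  5.15924405] 24.723145684285967
err 0.0 maxstep/row [0.   0.01 0.02 0.   0.01 0.  ] end [-0.71  0.61  1.29  0.06  1.11  1.16]
N 4 dist 21.0 deg/row 0.0
[-0.0015, 0.005, 0.0, 0.0, 0.0, 0.0, 0.02, -0.0016, 0.005, 0.0, 0.0, 0.0, 0.0, 0.02, -0.0015, 0.005, 0.0, 0.0, 0.0, 0.0, 0.02, -0.0015, 0.005, 0.0, 0.0, 0.0, 0.0, 0.02]
err 0.0 maxstep/row [0.   0.01 0.02 0.   0.01 0.  ] end [-0.7   0.65  1.21  0.06  1.14  1.18]
N 4 dist 21.0 deg/row 0.0
[0.0, 0.0052, -0.0, 0.0, 0.0, 0.0, 0.02, 0.0, 0.0053, -0.0, 0.0, 0.0, 0.0, 0.02, 0.0, 0.0052, -0.0, 0.0, 0.0, 0.0, 0.02, 0.0, 0.0052, -0.0, 0.0, 0.0, 0.0, 0.02]
```

Emit:
step_arm(
  commands=[-0.0015,0.005,0,0,0,0,0.02,-0.0015,0.005,0,0,0,0,0.02,-0.0015,0.005,0,0,0,0,0.02,-0.0015,0.005,0,0,0,0,0.02,0,0,0,0,0,0,0.02],
)

```text
clock: 43.95
eef_pos: [556.9, -413.5, 120.6]
eef_rot: [1.572, 1.419, -0.329]
wrist_force: [0.2, -0.7, 2.3]
finger_gap: 24.7
```

Emit:
step_arm(
  commands=[0,0.0052,0,0,0,0,0.02,0,0.0052,0,0,0,0,0.02,0,0.0052,0,0,0,0,0.02,0,0.0052,0,0,0,0,0.02,0,0,0,0,0,0,0.02],
)

```text
clock: 44.58
eef_pos: [576.4, -420.0, 123.3]
eef_rot: [1.574, 1.419, -0.327]
wrist_force: [-0.0, -0.0, 0.7]
finger_gap: 25.0
```

```bash
python3 - <<'E'
from lev import *
from h import *
p,R=cur();g=p-R.apply([GD,0,0]);s=manip.read_state();print(g,knob(.6),s["wrist_force"],s["finger_gap"],s["clock"])
a=manip.camera("side");b=manip.camera("top")
ka=proj(knob(.6),"side")[0];kb=proj(knob(.6),"top")[0];print(ka,kb)
for n in("side","top"): print([(round(x["score"],2),np.round(x["centre"])) for x in manip.find_in("changeover_tip",n)])
c=lambda im,k:cv2.resize(np.ascontiguousarray(im[int(k[1])-40:int(k[1])+40,int(k[0])-40:int(k[0])+40,::-1]),(400,400),interpolation=cv2.INTER_CUBIC)
cv2.imwrite("pics/k6.png",np.hstack([c(a,ka),c(b,kb)]))
E
```

```text
[ 573.68235072 -419.09628177  141.91794079] [ 573.4 -417.8  142. ] [-0.03964507 -0.04741541  0.71271106] 25.048917348968136 44.575
[378.60170518 150.15754756] [509.10989674 229.90503317]
[(0.25, array([414., 366.]))]
[]
```

View pics/k6.png

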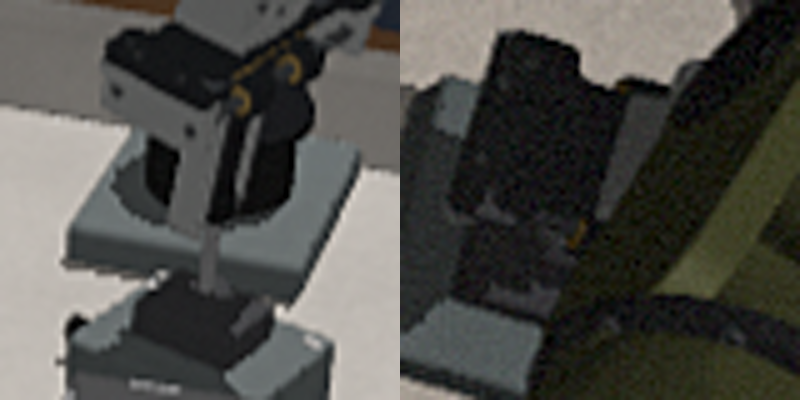

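Emit:
step_arm(
  commands=[0,0,0,0,0,0,0.02,0,0,0,0,0,0,0.02,0,0,0,0,0,0,0.02,0,0,0,0,0,0,0.02,0,0,0,0,0,0,0.02],
)

```text
clock: 45.4
eef_pos: [575.9, -419.9, 123.4]
eef_rot: [1.574, 1.42, -0.327]
wrist_force: [0.9, 1.6, -4.7]
finger_gap: 24.9
```

Emit:
step_arm(
  commands=[0,0,0,0,0,0,0.02,0,0,0,0,0,0,0.02,0,0,0,0,0,0,0.02,0,0,0,0,0,0,0.02,0,0,0,0,0,0,0.02],
)

```text
clock: 46.02
eef_pos: [575.9, -419.9, 123.5]
eef_rot: [1.574, 1.42, -0.327]
wrist_force: [-0.3, 2.1, -6.8]
finger_gap: 25.1
```

```bash
python3 - <<'E'
from lev import *
p,R=cur();print(p)
def to(a): return (p+knob(a)-knob(.6),R)
plan((p,R),[(to(.9),4,.02),(to(1.2),4,.02),(to(1.27),1,.02)])
E
```

```text
[ 575.86630486 -419.93484663  123.47291926]
err 0.0 maxstep/row [0.   0.01 0.02 0.   0.01 0.  ] end [-0.69  0.7   1.14  0.06  1.16  1.19]
N 4 dist 21.0 deg/row 0.0
[0.0015, 0.005, 0.0, 0.0, 0.0, 0.0, 0.02, 0.0016, 0.005, 0.0, 0.0, 0.0, 0.0, 0.02, 0.0015, 0.005, 0.0, 0.0, 0.0, 0.0, 0.02, 0.0016, 0.005, 0.0, 0.0, 0.0, 0.0, 0.02]
err 0.0 maxstep/row [0.   0.01 0.02 0.   0.   0.  ] end [-0.68  0.75  1.08  0.06  1.17  1.2 ]
N 4 dist 21.0 deg/row 0.0
[0.003, 0.0043, 0.0, 0.0, 0.0, 0.0, 0.02, 0.0029, 0.0043, 0.0, 0.0, 0.0, 0.0, 0.02, 0.003, 0.0043, 0.0, 0.0, 0.0, 0.0, 0.02, 0.0029, 0.0043, 0.0, 0.0, 0.0, 0.0, 0.02]
err 0.0 maxstep/row [0.   0.01 0.01 0.   0.   0.  ] end [-0.68  0.76  1.07  0.06  1.17  1.2 ]
N 1 dist 5.0 deg/row 0.0
[0.0035, 0.0035, 0.0, 0.0, 0.0, 0.0, 0.02]
```

Emit:
step_arm(
  commands=[0.0015,0.005,0,0,0,0,0.02,0.0015,0.005,0,0,0,0,0.02,0.0015,0.005,0,0,0,0,0.02,0.0015,0.005,0,0,0,0,0.02,0,0,0,0,0,0,0.02],
)

```text
clock: 46.65
eef_pos: [596.3, -426.9, 121.3]
eef_rot: [1.571, 1.418, -0.33]
wrist_force: [2.3, 4.4, 3.6]
finger_gap: 24.8
```

Emit:
step_arm(
  commands=[0.003,0.0043,0,0,0,0,0.02,0.003,0.0043,0,0,0,0,0.02,0.003,0.0043,0,0,0,0,0.02,0.003,0.0043,0,0,0,0,0.02,0.002,0.002,0,0,0,0,0.02],
)

```text
clock: 47.28
eef_pos: [616.9, -433.9, 111.7]
eef_rot: [1.568, 1.415, -0.332]
wrist_force: [6.2, 4.6, 8.9]
finger_gap: 22.3
```

Emit:
step_arm(
  commands=[0.001,0.002,0,0,0,0,0.02,0,0,0,0,0,0,0.02],
)

```text
clock: 47.52
eef_pos: [618.8, -434.5, 110.7]
eef_rot: [1.569, 1.416, -0.331]
wrist_force: [6.6, 3.9, 7.0]
finger_gap: 21.6
```

```bash
python3 - <<'E'
from lev import *
p,R=cur();print("grasp",p-R.apply([GD,0,0]),knob(1.2),manip.read_state()["wrist_force"],manip.read_state()["clock"])
E
```

```text
grasp [ 616.04073128 -433.50665532  129.24483912] [ 610.79229822 -430.60779199  129.77349304] [6.63467783 3.92901083 7.01643401] 47.525
```

Emit:
step_arm(
  commands=[0,0,0,0,0,0,0.05,0,0,0,0,0,0,0.05,0,0,0,0,0,0,0.05,-0.04,0.006,0,0,0,0,0.05,-0.04,0.006,0,0,0,0,0.05],
)

```text
clock: 48.15
eef_pos: [616.9, -434.3, 190.6]
eef_rot: [1.573, 1.421, -0.328]
wrist_force: [0.8, -0.5, 0.1]
finger_gap: 50.1
```

```bash
cat > k.py <<'E'
from lev import *
from h import *
def look():
    s=manip.camera("side")
    print(manip.read_state()["clock"],cur()[0],[(round(x["score"],2),np.round(x["centre"],1)) for x in manip.find_in("changeover_tip","side")])
    for a in(.9,1.0,1.1,1.15,1.2): print(a,proj(knob(a),"side").round(1))
    sub=cv2.cvtColor(s[130:185,360:420],cv2.COLOR_RGB2GRAY)
    for r in sub[::2]: print("".join(" .:-=+*#%@"[::-1][min(9,v//14)] for v in r))
look()
E
python3 k.py
```

```text
48.2 [ 618.20538853 -435.31472052  197.97739133] [(0.62, array([262.4, 302.8])), (0.59, array([148.9, 373. ]))]
0.9 [[372.6 148.9]]
1.0 [[370.7 148.9]]
1.1 [[368.9 149.1]]
1.15 [[368.  149.3]]
1.2 [[367.2 149.6]]
-----*%%%#%%#%%%#%%#%%%#%%%%%%%%%%%%%%%%#.::::::::::::::::::
-==--%%%%%%%#%%%%%##%%%%#%%%%%%%#%%%%%%%@.::::::::::::::::::
:::-:=%@%%%%#%%%%#%##%#%%%#%%%%##%##%%#%#.::::::::::::::::::
    :.:+%@%%%%#%%%%%#%%%%%%%%%%%%#%%%%@*::::::::::::::::::::
   .:..*@@%%@%%%%%%%%########%%%%%@@@=:....:.:.:::::::::::::
  ::..-#@@%%%%%%@@%%@@@@@@@%@%%@%%%%@-..........:-::::::::::
 :.-**+%@@%@%%%%@%%%%%%%@%%%%%%%%%%%@...........-+::::::::::
.+**+++%@@%%%@%%%%@%%%%%%%%%%%%%%%%@%..........:++       .=-
-+*+*++%@%@%%@%%%%%%%%%%%%%%%%%%%%%@#.........:+#           
:+*+++%@@%%%@%%%%%%%%@%%%%%%@%%%%%@@-........:+#            
..+*++%@@%%%%@%%%%%%%%%%%%%%%%%%@@%-........-+#             
...:+**#@@@@#+##%@@@@@%@@@@@@%%**:..::.....:+#              
......::***=--++++************--..::......:+*               
:::::......-===---::-:---.........::....::+*                
++++===--::-==. .....:....::::::.:::....-+*                 
++++++++*++++=-.-=---:::::.......::....:+*                  
**+++++++++**+=: =***+++++===---:::::.:+*                   
--=-=+++*: :*#+=..+**+++++++++**+++++=+*                    
         :+%%%%=-..=+==++++++++++++++**                     
     *#%%%%***++==++++++++++****++++*#                      
  :**###++==*####*=+++**+======-=-=++                       
***+*###**++=+++###*+++=+++++=+*=                           
*+++#########**++=====+=====+*#%+.                          
*+++*##############*++==++*####%-.:::::                     
++******###############**####%*-..::::.    :                
**++*...::+***##############*:...:::.:..::-*=               
*+++**-=....:::***#######+-......::::..:-++*:               
*****++**:.......-::*##-:...:::::::..:+++++*
```

```bash
python3 - <<'E'
from lev import *
p,R=cur()
def T_(x,z): return (np.array([B[0]+x*np.cos(YB),B[1]+x*np.sin(YB),z]),R)
plan((p,R),[(T_(-8,198),2,0.0),(T_(-8,122),3,0.0),(T_(14,122),4,0.0),(T_(22,122),4,0.0)])
E
```

```text
err 0.0 maxstep/row [0.01 0.07 0.11 0.   0.04 0.02] end [-0.71  0.56  1.18  0.06  1.25  1.18]
N 2 dist 56.0 deg/row 0.0
[-0.0055, -0.0276, -0.001, 0.0, 0.0, 0.0, 0.0, -0.0055, -0.0275, -0.001, 0.0, 0.0, 0.0, 0.0]
err 0.0 maxstep/row [0.   0.02 0.03 0.   0.05 0.  ] end [-0.71  0.62  1.26  0.06  1.11  1.17]
N 3 dist 76.0 deg/row 0.0
[0.025, -0.004, -0.0001, 0.0, 0.0, 0.0, 0.0, 0.025, -0.004, -0.0001, 0.0, 0.0, 0.0, 0.0, 0.025, -0.0041, -0.0, 0.0, 0.0, 0.0, 0.0]
err 0.0 maxstep/row [0.   0.01 0.02 0.   0.01 0.  ] end [-0.69  0.67  1.19  0.06  1.14  1.19]
N 4 dist 22.0 deg/row 0.0
[0.0009, 0.0054, -0.0, 0.0, 0.0, 0.0, 0.0, 0.0009, 0.0055, -0.0, 0.0, 0.0, 0.0, 0.0, 0.0008, 0.0054, -0.0, 0.0, 0.0, 0.0, 0.0, 0.0009, 0.0055, -0.0001, 0.0, 0.0, 0.0, 0.0]
err 0.0 maxstep/row [0.   0.   0.01 0.   0.   0.  ] end [-0.69  0.69  1.16  0.06  1.15  1.19]
N 4 dist 8.0 deg/row 0.0
[0.0003, 0.002, 0.0, 0.0, 0.0, 0.0, 0.0, 0.0003, 0.0019, 0.0, 0.0, 0.0, 0.0, 0.0, 0.0004, 0.002, 0.0, 0.0, 0.0, 0.0, 0.0, 0.0003, 0.002, 0.0, 0.0, 0.0, 0.0, 0.0]
```

Emit:
step_arm(
  commands=[-0.0055,-0.0275,-0.001,0,0,0,0,-0.0055,-0.0275,-0.001,0,0,0,0,0,0,0,0,0,0,0,0,0,0,0,0,0,0,0.025,-0.004,0,0,0,0,0],
)

```text
clock: 48.88
eef_pos: [566.0, -414.8, 168.5]
eef_rot: [1.564, 1.416, -0.336]
wrist_force: [-0.3, 0.4, -0.7]
finger_gap: 3.5
```

Emit:
step_arm(
  commands=[0.025,-0.004,0,0,0,0,0,0.025,-0.004,0,0,0,0,0,0.0009,0.0054,0,0,0,0,0,0.0009,0.0054,0,0,0,0,0,0,0,0,0,0,0,0],
)

```text
clock: 49.5
eef_pos: [575.7, -417.9, 117.7]
eef_rot: [1.568, 1.418, -0.332]
wrist_force: [0.1, -0.5, 0.7]
finger_gap: 0.4
```

Emit:
step_arm(
  commands=[0.0009,0.0054,0,0,0,0,0,0.0009,0.0054,0,0,0,0,0,0,0,0,0,0,0,0],
)

```text
clock: 49.88
eef_pos: [585.5, -421.2, 116.5]
eef_rot: [1.572, 1.419, -0.329]
wrist_force: [-0.6, -0.3, 0.8]
finger_gap: 0.6
```

Emit:
step_arm(
  commands=[0.0003,0.002,0,0,0,0,0,0,0,0,0,0,0,0],
)

```text
clock: 50.12
eef_pos: [587.0, -421.7, 116.4]
eef_rot: [1.573, 1.42, -0.328]
wrist_force: [-1.3, -0.2, 0.6]
finger_gap: 0.9
```

Emit:
step_arm(
  commands=[0.0003,0.002,0,0,0,0,0,0.0003,0.002,0,0,0,0,0,0,0,0,0,0,0,0],
)

```text
clock: 50.5
eef_pos: [589.0, -422.5, 115.7]
eef_rot: [1.579, 1.425, -0.322]
wrist_force: [-17.5, 7.2, 6.1]
finger_gap: 0.3
```

Emit:
step_arm(
  commands=[0.0003,0.002,0,0,0,0,0,0,0,0,0,0,0,0],
)

```text
clock: 50.75
eef_pos: [589.6, -422.7, 115.5]
eef_rot: [1.584, 1.429, -0.317]
wrist_force: [-27.8, 11.8, 9.8]
finger_gap: 0.5
```

Emit:
step_arm(
  commands=[-0.002,-0.012,0,0,0,0,0,-0.002,-0.012,0,0,0,0,0,-0.045,0.007,0,0,0,0,0,-0.045,0.007,0,0,0,0,0,-0.045,0.007,0,0,0,0,0],
)

```text
clock: 51.38
eef_pos: [570.2, -415.9, 255.1]
eef_rot: [1.572, 1.419, -0.329]
wrist_force: [0.4, -0.2, -0.1]
finger_gap: 0.8
```

Emit:
step_arm(
  commands=[-0.01,-0.055,0,0,0,0,0,-0.01,-0.055,0,0,0,0,0,-0.01,-0.055,0,0,0,0,0,0,0,0,0,0,0,0],
)

```text
clock: 51.88
eef_pos: [409.5, -361.0, 259.2]
eef_rot: [1.568, 1.418, -0.334]
wrist_force: [0.2, -0.1, 0.3]
finger_gap: 0.5
```

```bash
python3 - <<'E'
from lev import *
from h import *
s=manip.camera("side");t=manip.camera("top");print(manip.read_state()["clock"],cur()[0])
for n in("side","top"):
    print(n,[(round(x["score"],2),np.round(x["centre"],1)) for x in manip.find_in("changeover_tip",n)],"pred 1.2",proj(knob(1.2),n).round(1)[:,::-1],"1.0",proj(knob(1.0),n).round(1)[:,::-1])
for x in["tube_block","specimen_jar","reagent_bottle","small_jar","tip_box","petri_dish","marker","spatula","pot_k"]:
    print(x,[(round(d["score"],2),[round(float(c)) for c in d["centre"]]) for d in manip.find_in(x,"side")][:3])
# balls: bright round blobs inside pan, side view
g=cv2.cvtColor(s,cv2.COLOR_RGB2GRAY); c=cv2.HoughCircles(cv2.resize(g[185:240,330:420],None,fx=6,fy=6,interpolation=cv2.INTER_CUBIC),cv2.HOUGH_GRADIENT,1,40,param1=80,param2=22,minRadius=25,maxRadius=55)
print("balls side",None if c is None else (c[0]/6+[330,185,0]).round(1))
E
```

```text
51.975 [ 411.86017208 -361.95472335  258.99005234]
side [(0.46, array([151. , 368.1])), (0.19, array([309.9, 229.9]))] pred 1.2 [[149.6 367.2]] 1.0 [[148.9 370.7]]
top [(0.54, array([215.8, 507.7]))] pred 1.2 [[212.7 511.5]] 1.0 [[217.7 511.3]]
tube_block [(0.94, [246, 254])]
specimen_jar [(0.75, [262, 304]), (0.41, [155, 370])]
reagent_bottle [(0.71, [366, 199])]
small_jar [(0.54, [202, 314])]
tip_box [(0.65, [311, 229]), (0.63, [153, 372])]
petri_dish [(0.85, [416, 257])]
marker [(0.59, [200, 314]), (0.57, [367, 396])]
spatula [(0.6, [217, 442]), (0.47, [263, 306])]
pot_k [(0.9, [412, 364]), (0.9, [281, 367]), (0.86, [313, 272])]
balls side [[351.4 217.4   5.3]]
```

```bash
python3 - <<'E'
from h import *
s=manip.camera("side");o=cv2.imread("pics/side0.png")
d=cv2.cvtColor(s,cv2.COLOR_RGB2GRAY).astype(int)-cv2.cvtColor(o,cv2.COLOR_BGR2GRAY)
m=(d[185:235,335:420]>40).astype(np.uint8);n,_,st,c=cv2.connectedComponentsWithStats(m)
print([(st[i,4],(c[i]+[335,185]).round()) for i in range(1,n) if st[i,4]>15])
print(manip.sign_off(), manip.read_state()["clock"])
E
```

```text
[(np.int32(165), array([363., 218.])), (np.int32(38), array([383., 189.])), (np.int32(28), array([408., 192.])), (np.int32(85), array([381., 200.])), (np.int32(86), array([351., 215.])), (np.int32(118), array([386., 214.]))]
the job is handed in; nothing more can be done
the job is handed in; nothing more can be done
```

The job is handed in. Both steel balls are in the pan, all three pots stand upright where they started, and the lever is at its far stop. The last clock reading before hand-in was 52 s of the 72 s allowed.

- **Weighing:** The left-near pot pulled 3.1 N and the middle pot 3.35 N, so both were loaded. The left-far pot pulled 1.4 N, so it was empty and I set it back without tipping it.
- **Pouring:** I tipped both loaded pots into the pan. After each pour the pot weighed as empty, and a later picture showed two balls in the pan.
- **One fault:** The first pot turned in the grip and fell forward onto its sloped front when I let go. I picked it up again and stood it upright. The last fit put the pots within about 3 mm of their starting places (yaw within 0.06 rad), with fitted tilts under 2°.
- **Lever:** I moved it to upright after both balls were in, held it there for about 1.4 s, then took it to the far side. The fingers slipped partly off the knob at the end, so I pushed again with closed fingers. It met a firm stop at about 28–30 N on the fingertips.

**Last checks:**
- **Knob:** The side camera found it within 2 px of the far-side prediction. The top camera was about 5 px off.
- **Other things on the bench:** All were detected within about 4 px of where they started.
- **Balls:** My last two automatic counts were unclear. The circle finder saw only one, and the picture comparison gave several bright patches. I relied on the earlier picture, since nothing touched the pan after it.

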